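Load a device case into a spring-clamp soldering jig

TASK

Load the dark device case into the soldering jig for soldering: push the nylon wedge under the round handle of the jig's sprung clamp arm so that the arm stays propped open, then, with the wedge holding it, slide the case along the bed between the guide rails and under the clamp pad until its front end meets the end stop, with its brass solder tags pointing out of the open front of the jig. Then draw the wedge out so that the arm closes on the case, and lay the wedge back on the bench clear of the jig. Do not disturb the tape roll, the flux bottle or the solder reel stand.

Things in the scene. Friction and masses are not known exactly. Their poses are not given: they have to be found in the camera images.
- jig: Soldering jig bolted to the bench: brown board 200 (x) x 240 (y) x 14 mm; its top is the bed. Origin: centre of the board's underside. x points from the open front (robot side) to the end stop, y to the hinge side, z up. A sprung steel clamp arm (18 wide, 10 high) crosses the bed along y at x = +33 mm, from the hinge pin (y = +90, 29 above the bed; bracket 43 high) to its handle.
- clamp_arm (a joint): Clamp arm's angle (rad): 0 shut, with nothing beneath; grows as the handle rises, to 0.9. Spring and weight always press it shut: about 4.5 N at the handle, 7 N at the pad. About 0.067 with the pad resting on the case; about 0.15 with the handle resting on the wedge's flat top, the pad then about 7 mm above the case's top.
- jig_home (a point): Where the case's centre lies when fully home: jig x = -3 mm, y = 0, 12 above the bed. Axes as the jig. In jig mm: guide rails, 12 high, inner faces 48 apart (y = +/-24), run from x = 4 to 68; their mouths flare outwards from x = -14; in front of that the bed is bare. The end stop's face is at x = 67 (20 high, 68 wide).
- jig_prop (a point): Point on the bed right below the middle of the clamp arm's handle: jig x = 33, y = -85 mm, on the top of the board. The bed before and behind it is bare to the board's edges (x = +/-100). Axes as the jig.
- clamp_handle (a point): Centre of the clamp arm's black round handle, 18 mm in diameter, 64 mm long, along jig y from -55 to -119 mm; its underside is 11 mm above the bed when the arm is shut. Moves with the arm.
- wedge_center (a point): Off-white nylon wedge, 160 mm long, 26 wide, 36 high, 0.13 kg, lying on its flat underside. The point is at half its length and width, 18 mm above the underside. x points to the thin nose (x = +80), 6 mm high; the top slopes up from there to 36 high at x = +5 and is flat from there to the rear end (x = -80). Sides flat and parallel. z up.
- case_center (a point): Dark device case, a box 140 (x) x 44 (y) x 24 mm, 0.22 kg, lying flat. This point is its centre, 12 mm above its underside. x points to its plain front end; two brass solder tags stick 11 mm out of the rear (-x) end. z up.
- case_tags (a point): Middle of the case's rear end, between the two brass solder tags: 70 mm behind the case's centre, at the same height.
- tape_roll: Bystander: buff tape roll lying flat, 100 mm in diameter, 24 high. Origin: centre of its underside.
- flux_bottle: Bystander: clear bottle with a black cap, 48 mm in diameter, 98 high. Origin: centre of its underside.
- reel_stand: Bystander: solder reel on a stand with yellow cheeks, 110 x 90 mm, 85 high. Origin: centre of its underside.
- clamp_pad (a point): Centre of the underside of the clamp arm's rubber pad (18 x 30 mm), over the middle of the bed at jig x = 33 mm; 18 mm above the bed when the arm is shut, 24 on the case. Its edges are square, so the case cannot push under it unless the arm is raised. Moves with the arm.
Things that resemble listed ones, but are neither listed nor needed, are in the scene too. Of the things like the part that bears wedge_center, leave any that is blue, orange or purple; of the rest the smaller one is meant.

How it is judged:
By the outcome, as a careful person would: the job done as asked, in the order asked, and still so for the second after the job is handed in, with the robot touching nothing.
It also fails if it takes over 72 s, if anything falls off the work surface, if the arm or the gripper's body presses on something with over 40 N, if the wrist force passes 120 N, or if a joint passes its speed limit or range.

ROBOT

A 6-joint arm with a two-finger parallel gripper is mounted at the origin on the work surface. World frame = base frame: x ahead of the robot, y to its left, z up, the work surface at z = 0. Lengths are in m, angles in rad, forces in N, time in s.
With the tool pointing down it reaches from about 0.425 to 0.925 m from the base axis. Payload 12.5 kg.
Tool frame: the origin (TCP) lies on the centre line of the jaws, within the pads' length; the fingertips stand 25 mm ahead of it and the grasp point (between the pads) lies 6 mm ahead of it; z points along the fingers, x is the direction in which the jaws open and shut, and the axes are right-handed (so a half turn about z gives the same grasp; the last joint's range is limited). The gripper opens to 85 mm and grips with 20 to 120 N. Pads are 22 mm wide; open, the fingers measure 114 mm over their backs; the gripper's body (76 mm by 85 mm) begins 54 mm behind the grasp point. The pads swing forward as they close: fully open they stand 13 mm farther back than shut.
Start: joints at [-1.294, 0.491, 1.559, -0, 1.092, -0.106], TCP at [0.233, -0.58, 0.227] pointing down, gripper open.
Joint ranges: [-3.1, 3.1], [-0.84, 2.19], [0.05, 2.79], [-1.13, 4.28], [0.06, 2.93], [-2.69, 2.69]. Speed limits (rad/s): [2.22, 2.22, 2.79, 3.14, 3.14, 3.14].

INTERFACE

Orientations are given as a 3x3 rotation matrix whose columns are the frame's x, y, z axes.
In Python, from bench import manip gives the robot as it stands.
- The arm moves only by the shell command python3 -m pendant 'ROWS' [FORCE]. ROWS is JSON, a list of rows, each an object of numbers: "hand": the closure in counts, from 0 (fully open) to 255 (shut); "dx", "dy", "dz": the shift along the tool's x, y, z in mm; "ax", "ay", "az": the turn, a rotation vector about the tool's x, y, z in rad. A call has 1 to 5 rows; each row is the pose to reach, as a shift and turn from the pose commanded when the call began, along the tool's axes at that moment; what a row does not reach only later rows make up. A row lasts 1/12 s, in which the tool goes at most 41.7 mm and 7.16 degrees, less where a joint would pass 70% of its speed; a pose out of reach is approached as far as the arm can. A call with a gripper value outside its range is refused whole. The fingers move at their own pace and stop on an object; FORCE is the grip in N (left out, the last holds). Time passes only in rows, so rows that repeat a pose let the fingers close. It gives the time, the measured TCP pose, the force and the opening at its end, in the units of the state.
- manip.read_state(): the state, without advancing time (a new reading comes with each control period).
- manip.read_camera(name): name is "side" or "top"; returns (picture, depth): 420x560x3 uint8, blue, green, red; 420x560 float32, m along the optical axis (not along the pixel's ray), 0 where there is no reading.
- manip.camera_params(name): a dict with "mtx" (3x3 intrinsics, pixels), "world_from_camera" (4x4, takes a point from camera to world coordinates). Camera axes: x right, y down, z forward; pixel columns grow to the right and rows downward; lengths in m; the calibration is good to about 2 mm. A picture is of the moment at which its call begins. camera_params takes no time and is no camera call.
- manip.job_done(): hands the job in, once; it reports no verdict.
The state is a dict: "clock": time; "joint_positions": joint angles; "qvel": joint speeds; "effort": joint torques, N m; "tcp_pos": TCP position; "ee_rot": TCP orientation; "wrist_force": force on the tool from outside, world axes, zero at the start; "ft_torque": the same for the moment, N m; "width": finger opening in m.
Only numpy, scipy, OpenCV 4.12 (cv2) and the standard library are available. Lean on these libraries where they do the work, as an engineer would, in place of code of your own. Each camera call takes 0.05 s, during which the arm holds its last target.

## Working session

There is one attempt and no reset: what is moved stays moved. The work goes in short steps, Python scripts to look and compute and a shell command to move; the robot and the scene stay as the last step left them, time stands still between calls to the robot, and variables do not carry over. Pictures are saved under pics/ and viewed, and the job is handed in when it is done.

```bash
ls; mkdir -p pics; cat > h.py <<'E'
import numpy as np, cv2, json
from bench import manip
def ray(name,u,v,z):
    p=manip.camera_params(name);K=p["mtx"];T=np.array(p["world_from_camera"])
    d=T[:3,:3]@np.linalg.inv(K)@np.array([u,v,1.]);o=T[:3,3]
    return o+d*(z-o[2])/d[2]
def pts(name,depth):
    p=manip.camera_params(name);K=np.array(p["mtx"]);T=np.array(p["world_from_camera"])
    v,u=np.mgrid[:depth.shape[0],:depth.shape[1]]
    c=np.stack([(u-K[0,2])/K[0,0]*depth,(v-K[1,2])/K[1,1]*depth,depth],-1)
    return c@T[:3,:3].T+T[:3,3]
E
python3 - <<'E'
from h import *
for n in("top","side"):
    i,d=manip.read_camera(n); cv2.imwrite(f"pics/{n}0.png",i); np.save(f"pics/{n}0.npy",d)
    p=manip.camera_params(n);print(p)
s=manip.read_state();print(s)
E
```

```text
pics
{'mtx': array([[449.16880627,   0.        , 275.58881528],
       [  0.        , 449.16880627, 207.39789073],
       [  0.        ,   0.        ,   1.        ]]), 'world_from_camera': array([[-0.00587515, -0.99807141,  0.06179763,  0.38132127],
       [-0.99983073,  0.00694052,  0.01703915,  0.01543406],
       [-0.0174352 , -0.06168706, -0.99794325,  1.53065575],
       [ 0.        ,  0.        ,  0.        ,  1.        ]])}
{'mtx': array([[383.67336372,   0.        , 282.08531744],
       [  0.        , 383.67336372, 210.3594406 ],
       [  0.        ,   0.        ,   1.        ]]), 'world_from_camera': array([[-0.82264024, -0.3753686 ,  0.42703799, -0.03249675],
       [-0.56847454,  0.5562211 , -0.60618049,  0.71608953],
       [-0.00998641, -0.74142869, -0.67095735,  0.81896986],
       [ 0.        ,  0.        ,  0.        ,  1.        ]])}
{'clock': 0.1, 'joint_positions': array([-1.29358248e+00,  4.91514024e-01,  1.55940585e+00, -1.37966414e-05,
        1.09171819e+00, -1.05589714e-01]), 'qvel': array([-0.0006838 , -0.00144354, -0.00183465, -0.00022109, -0.00112036,
        0.00013442]), 'effort': array([ 3.30060226e-03, -6.19444799e+01, -2.62025821e+01, -6.06986350e-05,
        2.85890237e-03,  1.98102049e-05]), 'tcp_pos': array([ 0.23341649, -0.5795454 ,  0.22687105]), 'ee_rot': array([[ 3.73528328e-01, -9.27618725e-01, -2.97879409e-04],
       [-9.27618189e-01, -3.73528434e-01,  1.00214311e-03],
       [-1.04087315e-03, -9.80104835e-05, -9.99999453e-01]]), 'wrist_force': array([-0.12043392,  0.27859197, -0.25201773]), 'ft_torque': array([ 0.04284688, -0.01242955, -0.00719671]), 'width': 0.08536851654964296}
```

View pics/top0.png

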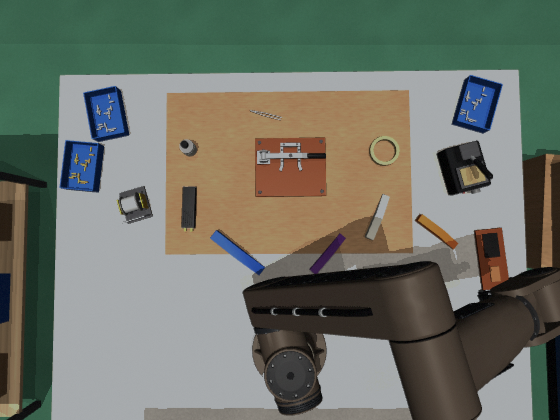

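View pics/side0.png

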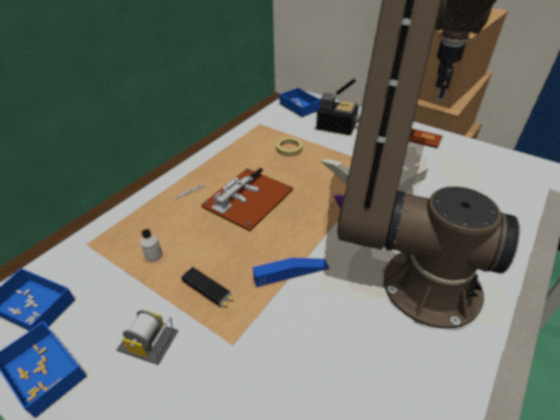

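```bash
python3 - <<'E'
from h import *
t=cv2.imread("pics/top0.png");s=cv2.imread("pics/side0.png")
cv2.imwrite("pics/c1.png",cv2.resize(t[80:280,160:500],None,fx=2.3,fy=2.3,interpolation=cv2.INTER_CUBIC))
cv2.imwrite("pics/c2.png",cv2.resize(s[120:320,160:440],None,fx=2.8,fy=2.8,interpolation=cv2.INTER_CUBIC))
E
```

```text
(no output)
```

View pics/c1.png

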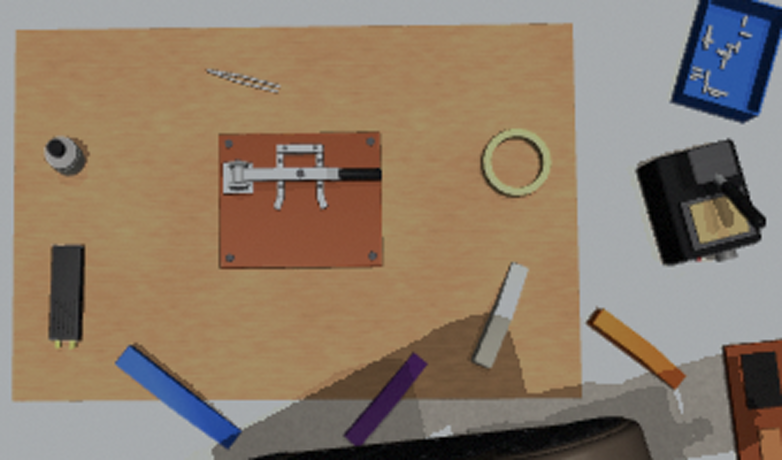

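View pics/c2.png

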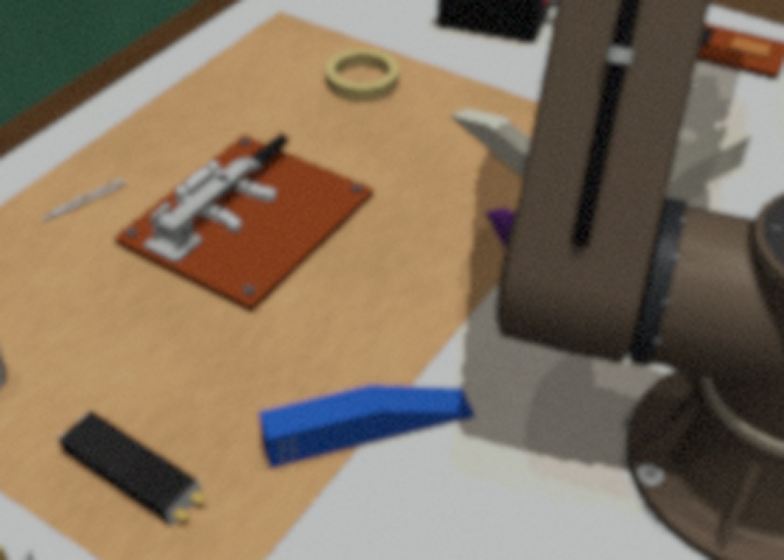

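```bash
python3 - <<'E'
from h import *
t=cv2.imread("pics/top0.png");d=np.load("pics/top0.npy");P=pts("top",d)
hsv=cv2.cvtColor(t,cv2.COLOR_BGR2HSV)
print("board z",np.median(P[180:192,262:320,2]),"bench",P[260,230],P[100,200])
m=(P[...,2]>0.012)&(P[...,2]<0.13)
m[:,:]&=True
n,l,st,c=cv2.connectedComponentsWithStats(m.astype(np.uint8))
for k in range(1,n):
    if st[k,4]<60: continue
    q=P[l==k]; r=cv2.minAreaRect(q[:,:2].astype(np.float32)*1000)
    print(st[k],c[k].round(),np.round(r[0],1),np.round(r[1],1),round(r[2],1),"zmax",q[:,2].max().round(3),hsv[l==k].mean(0).round())
E
```

```text
board z 0.013628191021736513 bench [ 0.2981743   0.19752195 -0.00043854] [ 8.52102327e-01  3.02244359e-01 -3.44580360e-04]
[453  75  50  58 771] [478. 103.] [ 819.5 -639.2] [115.9 172.1] 72.5 zmax 0.058 [110. 200.  70.]
[ 83  86  45  55 709] [104. 113.] [799.5 619.6] [167.4 117.2] 11.9 zmax 0.059 [110. 197.  73.]
[ 255  137   71   60 3047] [290. 166.] [614.   -8.5] [200.1 239.3] 0.3 zmax 0.062 [ 26. 122. 133.]
[369 136  31  29 329] [384. 150.] [ 666.3 -326.6] [98.7 98.1] 64.1 zmax 0.032 [ 29.  77. 148.]
[179 139  17  17 215] [187. 147.] [677.3 336.3] [47.1 45.8] 62.6 zmax 0.109 [35. 17. 96.]
[ 59 140  44  52 687] [ 80. 165.] [619.2 699.3] [118.4 163.6] 84.5 zmax 0.057 [110. 195.  72.]
[ 437  141   54   55 1792] [462. 170.] [ 593.  -580.9] [163.2 119.7] 14.3 zmax 0.13 [79. 46. 55.]
[181 187  15  45 568] [188. 208.] [471.8 337.4] [ 45.1 149.7] 88.3 zmax 0.038 [68. 14. 56.]
[117 191  31  25 468] [132. 203.] [492.1 522.4] [76.6 82.9] 18.5 zmax 0.088 [ 58.  42. 108.]
[365 197  23  43 377] [377. 219.] [ 436.7 -297.7] [ 27.7 147.2] 66.8 zmax 0.045 [ 51.  19. 140.]
[416 214  40  33 382] [435. 229.] [ 393.7 -493.8] [149.8  27.9] 53.0 zmax 0.046 [ 15. 177. 142.]
[ 475  228   34   62 1239] [491. 257.] [ 300.1 -678.1] [198.5  92. ] 5.6 zmax 0.03 [ 17. 133.  90.]
[210 230  51  44 621] [235. 251.] [325.7 172.4] [198.5  34. ] 51.8 zmax 0.055 [110. 169. 155.]
[310 236  34  38 361] [326. 255.] [ 315.8 -128.2] [ 26.7 149.7] 49.0 zmax 0.044 [139. 150.  67.]
[304 332  23  43 380] [316. 348.] [  2.3 -97.8] [148.3  56.5] 16.8 zmax 0.129 [15. 62. 57.]
[252 342  13  36 168] [258. 358.] [-28.4 103. ] [114.3  34.7] 8.9 zmax 0.058 [18. 53. 88.]
```

```bash
cat >> h.py <<'E'
def sub(img,f=4):
    return cv2.resize(img,None,fx=f,fy=f,interpolation=cv2.INTER_CUBIC)
def rectpix(name,mask_up,f,x0,y0,z):
    # mask upsampled by f from crop at x0,y0 -> world rect at height z
    cs,_=cv2.findContours(mask_up,cv2.RETR_EXTERNAL,cv2.CHAIN_APPROX_NONE)
    c=max(cs,key=cv2.contourArea)[:,0,:].astype(float)
    w=np.array([ray(name,(a+.5)/f-.5+x0,(b+.5)/f-.5+y0,z)[:2] for a,b in c])*1000
    return w,cv2.minAreaRect(w.astype(np.float32)),c
E
python3 - <<'E'
from h import *
t=cv2.imread("pics/top0.png");d=np.load("pics/top0.npy");P=pts("top",d)
# board
x0,y0=245,128; c=sub(t[128:205,245:335]); h=cv2.cvtColor(c,cv2.COLOR_BGR2HSV)
print("samples board/wood",h[55*4,45*4],h[72*4,45*4], t[185,290],t[200,290])
m=((h[...,0]<11)&(h[...,1]>150)).astype(np.uint8)*255
w,r,_=rectpix("top",m,4,x0,y0,.014);print("board",r,m.mean())
# case
x0,y0=172,178;c=sub(t[178:240,172:206]);g=cv2.cvtColor(c,cv2.COLOR_BGR2HSV)[...,2]
m=(g<110).astype(np.uint8)*255
w,r,_=rectpix("top",m,4,x0,y0,.024);print("case",r)
# wedge
k=((P[...,2]>0.004)&(P[...,2]<.06)); k[:190]=0;k[242:]=0;k[:,:360]=0;k[:,395:]=0
q=P[k]*1000; mu=q[:,:2].mean(0);U,S,V=np.linalg.svd(q[:,:2]-mu,full_matrices=False);a=V[0];a=a*np.sign(a[0])
s=(q[:,:2]-mu)@a; n=(q[:,:2]-mu)@np.array([-a[1],a[0]])
print("wedge",mu,a,np.degrees(np.arctan2(a[1],a[0])),s.min(),s.max(),n.min(),n.max())
for lo in range(-90,90,10):
    j=(s>=lo)&(s<lo+10)
    if j.any():print(lo,q[j,2].mean().round(1),j.sum(), n[j].mean().round(1))
# arm/handle heights
for v in range(148,166):print(v,(P[v,262:330:4,2]*1000).round().astype(int))
E
```

```text
samples board/wood [  9 156 141] [ 15 118 162] [ 57  82 142] [ 88 125 162]
board ((613.9298095703125, -8.842239379882812), (198.66983032226562, 238.32623291015625), 0.46169134974479675) 111.05424783549783
case ((474.58123779296875, 334.1632080078125), (51.377593994140625, 149.31381225585938), 88.35936737060547)
wedge [ 440.57432789 -299.64484906] [ 0.94802239 -0.31820362] -18.55432247025665 -85.74829873588249 105.25179759578194 -79.37004110052344 72.6711278872985
-90 6.5 4 16.1
-80 25.2 33 4.8
-70 27.2 38 5.2
-60 25.9 41 -4.3
-50 25.7 40 -6.7
-40 21.8 45 -1.2
-30 25.1 41 -4.8
-20 27.6 35 -0.5
-10 27.4 38 -0.9
0 28.9 33 -0.3
10 22.9 37 7.1
20 18.6 44 -2.3
30 18.3 39 2.2
40 17.0 30 4.5
50 13.9 29 1.4
60 11.1 30 1.3
70 7.7 33 3.3
80 5.9 15 -4.3
148 [11 23 17  9 11 28 11 18 12 25 12 10 15 23 13 13 -4]
149 [14 11 16  8 11 28 14 18 19 25 15 12 12 18 15 11  1]
150 [59 58 20 10 15 23  9 14 17 22 13 18 18 16 16 20  1]
151 [51 56  8 15 17 31 11 20 14 24 17 10 12 16 12 14  1]
152 [57 35 12 20 15 27 13 18 16 29  8 14 12 14 13 11 -7]
153 [53 52 50 50 50 45 50 40 55 48 46 37 40 35 38 38  4]
154 [51 47 45 44 46 44 46 53 47 52 47 41 35 42 39 44 -5]
155 [49 52 44 45 46 48 48 55 47 49 47 39 40 39 46 47 -6]
156 [48 50 49 45 48 48 51 48 54 49 47 37 40 43 42 38  3]
157 [51 48 51 43 43 50 45 47 47 51 44 37 35 34 34 31 -3]
158 [53 51 45 43 42 45 46 40 46 41 36 41 33 35 32  9  2]
159 [54 60 12 15 13 23 15 13  8 21 20 15 15 18 21  9  3]
160 [53 51 12 13 12 28 10 16 18 25 16 19 11 18  8 16 -1]
161 [45 41  8 20  9 25  8 19 13 29 15 14  8 12 13 14 10]
162 [44 14  9 14 15 26 17 16 16 26 15 18 17  8 12 19  5]
163 [22 26 14 14 12 28 10 12  9 21 14 16 13 12 19 11 -4]
164 [11 17  9 10  9 29 15 10 10 25  9 17  9 20 13 14  5]
165 [14 13 16  7 17 26 16 19 12 24 13 15 17 11 14 13  1]
```

```bash
python3 - <<'E'
from h import *
t=cv2.imread("pics/top0.png");s=cv2.imread("pics/side0.png")
def show(a,x0,y0,x1,y1,f): return sub(a[y0:y1,x0:x1],f)
a=show(t,165,175,215,245,8);b=show(t,355,180,405,250,8)
cv2.imwrite("pics/c3.png",np.hstack([a,b]))
cv2.imwrite("pics/c4.png",np.vstack([show(s,170,255,250,315,7),show(s,310,145,390,180,7)]))
c=sub(t[185:245,358:392]);h=cv2.cvtColor(c,cv2.COLOR_BGR2HSV)
m=(h[...,1]<60).astype(np.uint8)*255
w,r,_=rectpix("top",m,4,358,185,.02);print(r,m.mean());print(cv2.boxPoints(r))
E
```

```text
((441.5840759277344, -301.064453125), (32.431976318359375, 158.80035400390625), 66.42750549316406) 52.3671875
[[ 362.32452 -284.17447]
 [ 507.87378 -347.68015]
 [ 520.8436  -317.95444]
 [ 375.29437 -254.44876]]
```

View pics/c3.png

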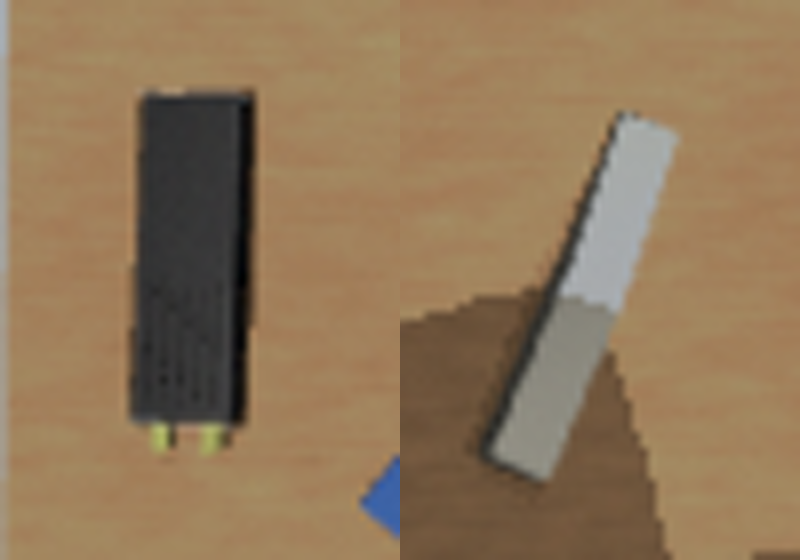

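View pics/c4.png

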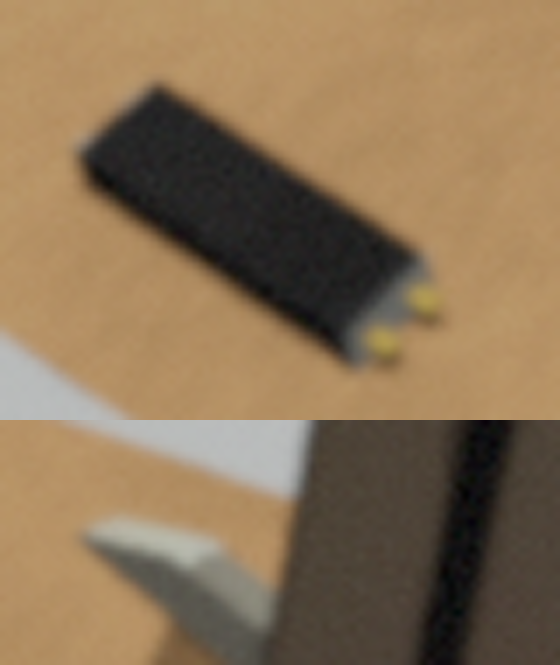

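```bash
python3 - <<'E'
from h import *
def pp(u,v,x0,y0,z,f=8,n="top"): return ray(n,(u+.5)/f-.5+x0,(v+.5)/f-.5+y0,z)[:2]*1000
W=[pp(225,113,355,180,.006),pp(280,133,355,180,.006),pp(87,455,355,180,.036),pp(147,482,355,180,.036)]
C=[pp(140,97,165,175,.024),pp(240,97,165,175,.024),pp(133,418,165,175,.024),pp(232,420,165,175,.024)]
S=[pp(85,158,170,255,.024,7,"side"),pp(157,85,170,255,.024,7,"side"),pp(350,335,170,255,.024,7,"side"),pp(420,262,170,255,.024,7,"side")]
for n,K in(("wedge",W),("case",C),("caseside",S)):
    K=np.array(K); f=(K[0]+K[1])/2; r=(K[2]+K[3])/2; a=f-r
    print(n,K.round(1).tolist(),"centre",(f+r)/2,"ang",np.degrees(np.arctan2(a[1],a[0])),"len",np.linalg.norm(a),"wid",np.linalg.norm(K[0]-K[1]),np.linalg.norm(K[2]-K[3]))
# jig features: rails/endstop
t=cv2.imread("pics/top0.png")
cv2.imwrite("pics/c5.png",sub(t[132:205,248:332],9))
E
```

```text
wedge [[519.8, -322.3], [511.1, -345.4], [375.5, -255.9], [364.2, -280.4]] centre [ 442.67885083 -300.99064072] ang -24.281593702601917 len 159.7376288081157 wid 24.63012893130644 26.98968236149084
case [[547.0, 357.2], [546.7, 314.8], [411.4, 359.2], [410.3, 317.4]] centre [478.84543271 337.15313362] ang -0.9803634060470321 len 136.0418487069265 wid 42.43039938661919 41.79437411528212
caseside [[542.7, 356.5], [545.2, 316.3], [409.4, 359.5], [409.3, 322.1]] centre [476.65059571 338.60824488] ang -1.858800564953961 len 134.66637465332795 wid 40.318906047059286 37.33830690669505
```

View pics/c5.png

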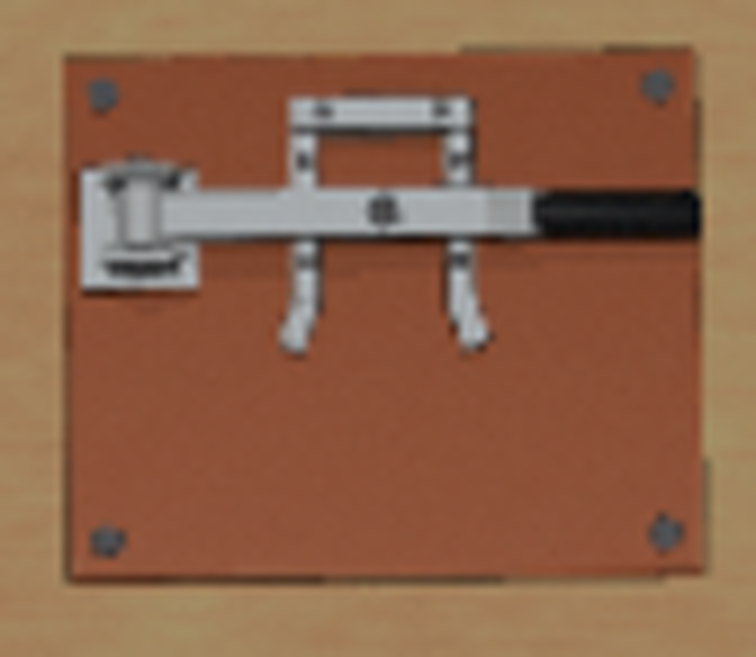

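```bash
cat >> h.py <<'E'
import sys
def go(x,y,z,yaw=None):
    """shift in tool axes (mm) to TCP world x,y,z mm; yaw=deg world direction of -tool y"""
    s=manip.read_state();R=s["ee_rot"];d=R.T@(np.array([x,y,z])/1000-s["tcp_pos"])*1000
    cur=np.degrees(np.arctan2(-R[1,1],-R[0,1]))
    # tilt correction as rotvec
    out=""
    if yaw is not None:
        a=np.radians(yaw);yd=np.array([-np.cos(a),-np.sin(a),0]);zd=np.array([0,0,-1.]);xd=np.cross(yd,zd)
        from scipy.spatial.transform import Rotation as Ro
        out=Ro.from_matrix(R.T@np.stack([xd,yd,zd],1)).as_rotvec().round(4)
    print("clock",round(s["clock"],2),"tcp",(s["tcp_pos"]*1000).round(1),"yaw",cur.round(2),"F",s["wrist_force"].round(1),"w",round(s["width"]*1000,1),"| d",d.round(1),"rot",out)
E
python3 -c "
from h import *
print(ray('top',289.9,161.6,.026))
go(392.6,-278.4,170,-24.3)"
```

```text
[ 0.62907496 -0.00810855  0.026     ]
clock 0.1 tcp [ 233.4 -579.5  226.9] yaw 21.93 F [-0.1  0.3 -0.3] w 85.4 | d [-219.8 -260.1   57.1] rot [3.000e-04 1.000e-03 8.069e-01]
```

```bash
python3 -m pendant '[{"hand":0,"dx":-44,"dy":-52,"dz":0,"az":0.16},{"hand":0,"dx":-88,"dy":-104,"dz":0,"az":0.32},{"hand":0,"dx":-132,"dy":-156,"dz":0,"az":0.48},{"hand":0,"dx":-176,"dy":-208,"dz":10,"az":0.64},{"hand":0,"dx":-220,"dy":-260,"dz":20,"az":0.807}]' 60
python3 -c "
from h import *
go(392.6,-278.4,170,-24.3)"
```

```text
clock 0.1 tcp [ 233.4 -579.5  226.9] yaw 21.93 F [-0.1  0.3 -0.3] w 85.4 | d [-219.8 -260.1   57.1] rot [3.000e-04 1.000e-03 8.069e-01]$[0]: bad value
```

```bash
python3 -m pendant '[{"hand":0,"dx":-44,"dy":-52,"dz":0,"ax":0,"ay":0,"az":0.16},{"hand":0,"dx":-88,"dy":-104,"dz":0,"ax":0,"ay":0,"az":0.32},{"hand":0,"dx":-132,"dy":-156,"dz":0,"ax":0,"ay":0,"az":0.48},{"hand":0,"dx":-176,"dy":-208,"dz":10,"ax":0,"ay":0,"az":0.64},{"hand":0,"dx":-220,"dy":-260,"dz":20,"ax":0,"ay":0,"az":0.807}]' 60
python3 -c "
from h import *
go(392.6,-278.4,170,-24.3)"
```

```text
clock: 0.52
tcp_pos: [0.3297, -0.3967, 0.2208]
ee_rot: [[-0.237, -0.971, 0.0], [-0.971, 0.237, -0.0], [0.0, -0.0, -1.0]]
wrist_force: [1.3, -1.0, -0.2]
width: 0.0853
clock 0.52 tcp [ 329.7 -396.7  220.8] yaw -13.71 F [ 1.3 -1.  -0.2] w 85.3 | d [-129.8  -33.    50.8] rot [-2.000e-04 -1.000e-04  1.848e-01]
```

```bash
python3 -m pendant '[{"hand":0,"dx":-40,"dy":-10,"dz":12,"ax":0,"ay":0,"az":0.12},{"hand":0,"dx":-80,"dy":-20,"dz":24,"ax":0,"ay":0,"az":0.185},{"hand":0,"dx":-112,"dy":-29,"dz":36,"ax":0,"ay":0,"az":0.185},{"hand":0,"dx":-130,"dy":-33,"dz":50,"ax":0,"ay":0,"az":0.185},{"hand":0,"dx":-130,"dy":-33,"dz":50,"ax":0,"ay":0,"az":0.185}]' 60
python3 -c "
from h import *
go(392.6,-278.4,40,-24.3)
i,d=manip.read_camera('top');cv2.imwrite('pics/top1.png',i)
i2,d=manip.read_camera('side');cv2.imwrite('pics/side1.png',i2)
cv2.imwrite('pics/c6.png',np.hstack([sub(i[170:310,300:440],3)[:400],cv2.resize(sub(i2[100:300,300:440],2),(400,400))]))"
```

```text
clock: 0.93
tcp_pos: [0.3917, -0.276, 0.1688]
ee_rot: [[-0.403, -0.915, -0.003], [-0.915, 0.403, 0.003], [-0.002, 0.004, -1.0]]
wrist_force: [-0.1, 0.4, 0.2]
width: 0.0855
clock 0.93 tcp [ 391.7 -276.   168.8] yaw -23.75 F [-0.1  0.4  0.2] w 85.5 | d [  2.1  -2.3 128.7] rot [0.0037 0.0015 0.0095]
```

View pics/side1.png

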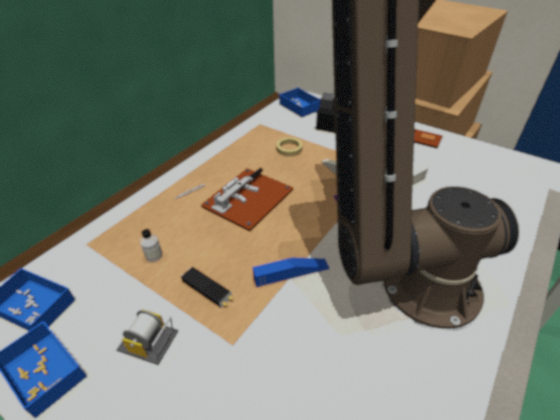

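View pics/top1.png

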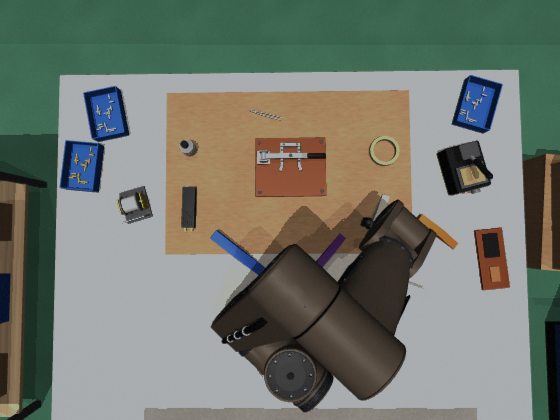

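```bash
python3 -c "
from h import *
a=cv2.imread('pics/top0.png');b=cv2.imread('pics/top1.png');s=cv2.imread('pics/side0.png')
cv2.imwrite('pics/c7.png',np.vstack([np.hstack([sub(a[240:300,340:440],4),sub(b[240:300,340:440],4)]),cv2.resize(sub(s[145:215,300:440],4),(800,330))]))
print(ray('side',427,172,.02),ray('side',408,190,.02))
"
```

```text
[ 0.17217149 -0.44991086  0.02      ] [ 0.19022255 -0.31867099  0.02      ]
```

View pics/c7.png

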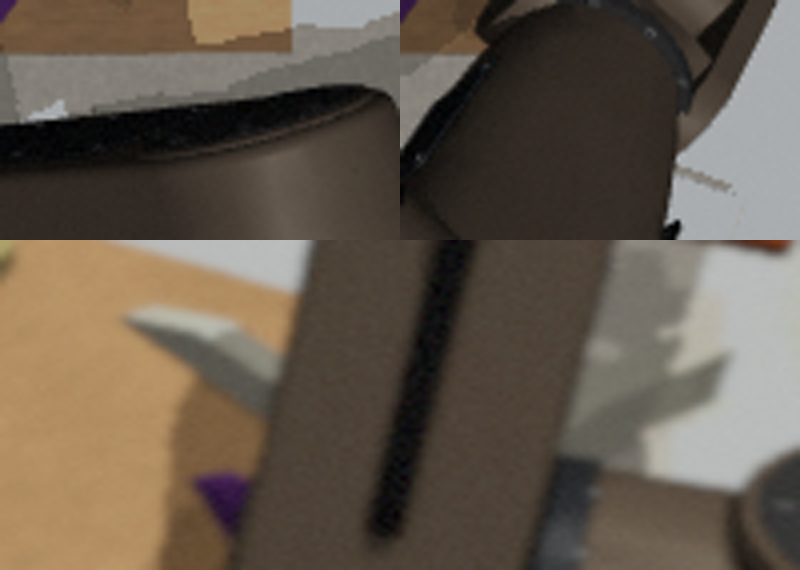

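Candidates for the wedge: off-white A at top (377,216), off-white B half hidden at side (412,178), and blue, orange and purple ones, which are excluded. A measures 160 x 26 mm in the enlarged crop. B shows more than 132 mm of slope alone, so B is the larger one and A is meant. A's nose is at the far end, (386,195).

```bash
python3 -m pendant '[{"hand":0,"dx":2,"dy":-2,"dz":35,"ax":0.0037,"ay":0.0015,"az":0.0095},{"hand":0,"dx":2,"dy":-2,"dz":70,"ax":0.0037,"ay":0.0015,"az":0.0095},{"hand":0,"dx":2,"dy":-2,"dz":105,"ax":0.0037,"ay":0.0015,"az":0.0095},{"hand":0,"dx":2,"dy":-2,"dz":128,"ax":0.0037,"ay":0.0015,"az":0.0095},{"hand":0,"dx":2,"dy":-2,"dz":138,"ax":0.0037,"ay":0.0015,"az":0.0095}]' 60
python3 -m pendant '[{"hand":0,"dx":0,"dy":0,"dz":0,"ax":0,"ay":0,"az":0}]' 60
python3 -c "
from h import *
go(392.6,-278.4,30,-24.3)"
```

```text
clock: 1.45
tcp_pos: [0.3914, -0.283, 0.0305]
ee_rot: [[-0.416, -0.909, 0.001], [-0.909, 0.416, -0.001], [0.001, -0.001, -1.0]]
wrist_force: [-0.6, -0.4, -0.1]
width: 0.0854
clock: 1.53
tcp_pos: [0.3917, -0.2829, 0.0314]
ee_rot: [[-0.416, -0.909, 0.001], [-0.909, 0.416, -0.001], [0.001, -0.001, -1.0]]
wrist_force: [-0.0, 1.1, -0.5]
width: 0.0857
clock 1.53 tcp [ 391.7 -282.9   31.4] yaw -24.56 F [-0.   1.1 -0.5] w 85.7 | d [-4.5  1.   1.4] rot [-0.0011 -0.0007 -0.0046]
```

```bash
python3 -m pendant '[{"hand":0,"dx":-4.5,"dy":1,"dz":1,"ax":0,"ay":0,"az":0},{"hand":120,"dx":-4.5,"dy":1,"dz":1,"ax":0,"ay":0,"az":0},{"hand":255,"dx":-4.5,"dy":1,"dz":1,"ax":0,"ay":0,"az":0},{"hand":255,"dx":-4.5,"dy":1,"dz":1,"ax":0,"ay":0,"az":0},{"hand":255,"dx":-4.5,"dy":1,"dz":1,"ax":0,"ay":0,"az":0}]' 70
python3 -m pendant '[{"hand":255,"dx":0,"dy":0,"dz":0,"ax":0,"ay":0,"az":0},{"hand":255,"dx":0,"dy":0,"dz":0,"ax":0,"ay":0,"az":0},{"hand":255,"dx":0,"dy":0,"dz":0,"ax":0,"ay":0,"az":0}]' 70
python3 -c "
from h import *
go(392.6,-278.4,30,-24.3)"
```

```text
clock: 1.95
tcp_pos: [0.3937, -0.2781, 0.0327]
ee_rot: [[-0.414, -0.91, 0.004], [-0.91, 0.414, -0.004], [0.002, -0.005, -1.0]]
wrist_force: [0.6, -0.2, -1.0]
width: 0.0389
clock: 2.2
tcp_pos: [0.3941, -0.2769, 0.0336]
ee_rot: [[-0.416, -0.91, 0.004], [-0.91, 0.416, -0.002], [0.0, -0.005, -1.0]]
wrist_force: [9.0, 25.2, 52.1]
width: 0.0006
clock 2.2 tcp [ 394.1 -276.9   33.6] yaw -24.55 F [ 9.  25.2 52.1] w 0.6 | d [2.  0.7 3.6] rot [-0.005  -0.0004 -0.0044]
```

```bash
python3 -m pendant '[{"hand":255,"dx":0,"dy":0,"dz":-40,"ax":0,"ay":0,"az":0},{"hand":255,"dx":0,"dy":0,"dz":-80,"ax":0,"ay":0,"az":0},{"hand":120,"dx":0,"dy":0,"dz":-120,"ax":0,"ay":0,"az":0},{"hand":0,"dx":0,"dy":0,"dz":-160,"ax":0,"ay":0,"az":0},{"hand":0,"dx":0,"dy":0,"dz":-180,"ax":0,"ay":0,"az":0}]' 70
python3 -c "
from h import *
i,d=manip.read_camera('top');cv2.imwrite('pics/top2.png',sub(i[170:300,300:480],4)) 
i2,d=manip.read_camera('side');cv2.imwrite('pics/side2.png',sub(i2[100:250,250:450],4)) 
go(392.6,-278.4,30,-24.3)"
```

```text
clock: 2.62
tcp_pos: [0.3934, -0.2777, 0.2163]
ee_rot: [[-0.414, -0.91, 0.007], [-0.91, 0.414, -0.006], [0.003, -0.009, -1.0]]
wrist_force: [-0.3, -1.2, -0.2]
width: 0.0355
clock 2.72 tcp [ 393.8 -278.1  215.4] yaw -24.48 F [ 0.1 -0.5 -0.6] w 50.5 | d [1.000e-01 2.800e+00 1.854e+02] rot [-0.0102 -0.0038 -0.0031]
```

View pics/top2.png

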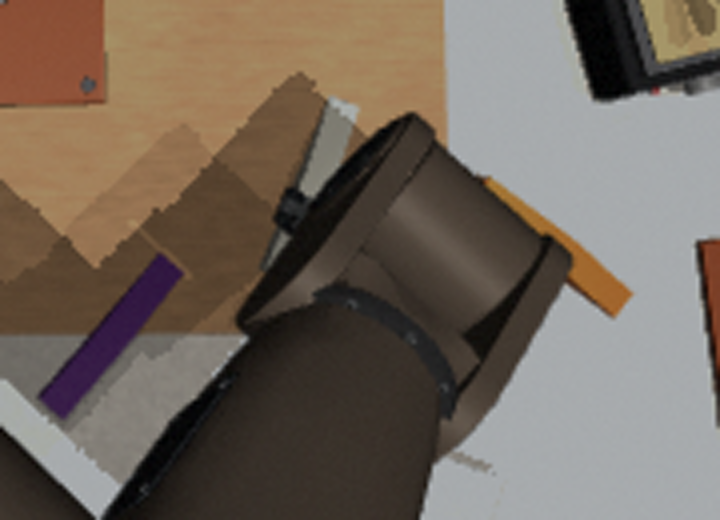

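View pics/side2.png

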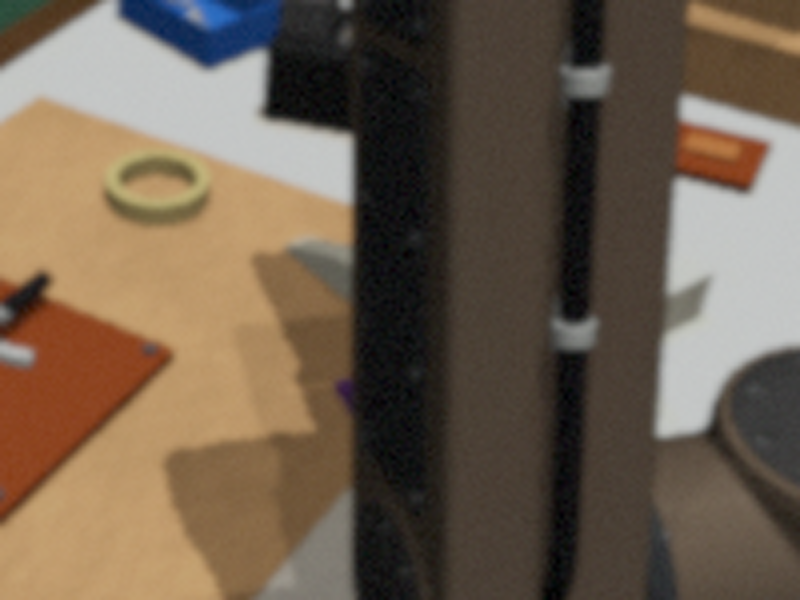

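```bash
python3 -c "
from h import *
print(ray('side',322.9,161.4,.006), ray('side',310+215/7,145+127/7,.036))
for z in(.18,.2,.22,.25):print(z,ray('top',372.5,222.5,z))
i=cv2.imread('pics/top2.png');cv2.imwrite('pics/c8.png',sub(i[60:320,200:460],3))
"
```

```text
[ 0.51298547 -0.32246953  0.006     ] [ 0.43564356 -0.3097031   0.036     ]
0.18 [ 0.4176147  -0.25159134  0.18      ]
0.2 [ 0.41707728 -0.24763733  0.2       ]
0.22 [ 0.41653986 -0.24368332  0.22      ]
0.25 [ 0.41573373 -0.2377523   0.25      ]
```

View pics/c8.png

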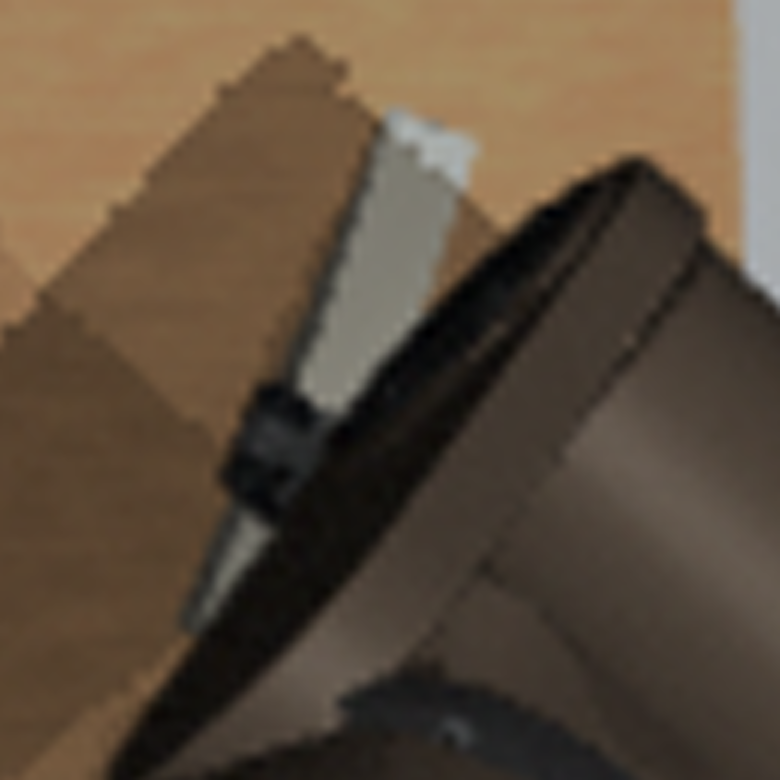

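```bash
python3 -m pendant '[{"hand":0,"dx":0,"dy":3,"dz":40,"ax":-0.01,"ay":-0.004,"az":0},{"hand":0,"dx":0,"dy":3,"dz":80,"ax":-0.01,"ay":-0.004,"az":0},{"hand":0,"dx":0,"dy":3,"dz":120,"ax":-0.01,"ay":-0.004,"az":0},{"hand":0,"dx":0,"dy":3,"dz":155,"ax":-0.01,"ay":-0.004,"az":0},{"hand":0,"dx":0,"dy":3,"dz":170,"ax":-0.01,"ay":-0.004,"az":0}]' 70
python3 -m pendant '[{"hand":0,"dx":0,"dy":0,"dz":0,"ax":0,"ay":0,"az":0},{"hand":0,"dx":0,"dy":0,"dz":0,"ax":0,"ay":0,"az":0}]' 70
python3 -c "
from h import *
i,d=manip.read_camera('top');cv2.imwrite('pics/top3.png',sub(i[170:270,330:430],6)) 
go(392.6,-278.4,36,-24.3)"
```

```text
clock: 3.13
tcp_pos: [0.3888, -0.275, 0.0373]
ee_rot: [[-0.415, -0.91, -0.009], [-0.91, 0.415, 0.009], [-0.004, 0.012, -1.0]]
wrist_force: [0.0, -0.7, 0.1]
width: 0.0856
clock: 3.3
tcp_pos: [0.3901, -0.2761, 0.0409]
ee_rot: [[-0.415, -0.91, -0.007], [-0.91, 0.414, 0.007], [-0.003, 0.009, -1.0]]
wrist_force: [0.2, -0.4, 0.6]
width: 0.0851
clock 3.35 tcp [ 390.6 -276.5   41.9] yaw -24.49 F [ 0.5 -1.2 -0.6] w 85.6 | d [ 0.9 -2.6  5.9] rot [ 0.0068  0.0026 -0.0033]
```

View pics/top3.png

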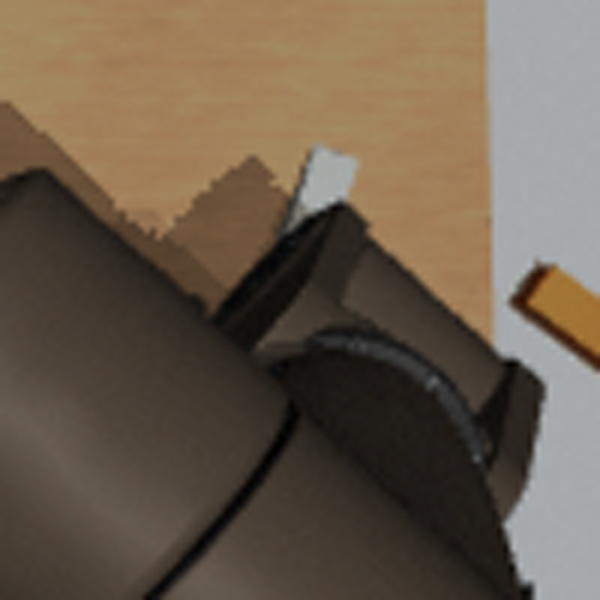

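```bash
python3 -m pendant '[{"hand":0,"dx":1,"dy":-3,"dz":6,"ax":0.007,"ay":0.0026,"az":0},{"hand":60,"dx":1,"dy":-3,"dz":8,"ax":0.007,"ay":0.0026,"az":0},{"hand":90,"dx":1,"dy":-3,"dz":8,"ax":0.007,"ay":0.0026,"az":0},{"hand":120,"dx":1,"dy":-3,"dz":8,"ax":0.007,"ay":0.0026,"az":0}]' 70
for i in 1 2 3 4; do python3 -m pendant '[{"hand":255,"dx":0,"dy":0,"dz":0,"ax":0,"ay":0,"az":0}]' 70 | grep -v ee; done
```

```text
clock: 3.68
tcp_pos: [0.393, -0.2788, 0.0342]
ee_rot: [[-0.414, -0.91, 0.001], [-0.91, 0.414, -0.001], [0.0, -0.002, -1.0]]
wrist_force: [-0.4, 0.2, 0.1]
width: 0.0519
clock: 3.77
tcp_pos: [0.393, -0.2788, 0.0342]
wrist_force: [0.1, 0.3, -0.7]
width: 0.039
clock: 3.85
tcp_pos: [0.393, -0.2788, 0.0341]
wrist_force: [0.1, -0.4, 0.1]
width: 0.0257
clock: 3.93
tcp_pos: [0.3929, -0.2787, 0.034]
wrist_force: [0.5, -0.0, -0.1]
width: 0.0123
clock: 4.02
tcp_pos: [0.3929, -0.2787, 0.0339]
wrist_force: [-0.1, 0.1, -0.4]
width: 0.0009
```

```bash
python3 -m pendant '[{"hand":255,"dx":0,"dy":0,"dz":-40,"ax":0,"ay":0,"az":0},{"hand":255,"dx":0,"dy":0,"dz":-80,"ax":0,"ay":0,"az":0},{"hand":120,"dx":0,"dy":0,"dz":-120,"ax":0,"ay":0,"az":0},{"hand":0,"dx":0,"dy":0,"dz":-160,"ax":0,"ay":0,"az":0},{"hand":0,"dx":0,"dy":0,"dz":-170,"ax":0,"ay":0,"az":0}]' 70
python3 -c "
from h import *
i,d=manip.read_camera('top');cv2.imwrite('pics/top4.png',sub(i[170:270,330:430],6));P=pts('top',d)
np.set_printoptions(linewidth=200,suppress=True)
for v in range(200,246,2): print(v,(P[v,355:400:3,2]*1000).round().astype(int))
"
```

```text
clock: 4.43
tcp_pos: [0.3939, -0.2795, 0.2092]
ee_rot: [[-0.414, -0.91, 0.006], [-0.91, 0.414, -0.006], [0.003, -0.008, -1.0]]
wrist_force: [0.1, 0.3, -0.1]
width: 0.036
200 [ 3  2  3 -1  2  1  8  5  3 11 10 14  8  4  1]
202 [  2   2  -6   3  -1  -2   2  -4  13  19  14   7   1  -3 486]
204 [ -1  -3  -9   0   2  -4   2  -4  25  19  21  -1  -2 479 499]
206 [ -1  -3   5  -3   2   2   2  -5  27  25  26   4 467 494 504]
208 [  1   8  -3   2  -1  -2   5   1  27  25  28 456 490 506 519]
210 [  0   7  -1  -2  -2   5  -1  18  31  34   4 477 501 511 523]
212 [  0  -1   3   7   7  -2  -2  27  30  34 459 493 508 529 527]
214 [  1   0  -1  -3   0   3   7  35  34  41 487 503 516 530 527]
216 [  1   0   3   1   4   2   5  38  31 468 495 503 535 536 531]
218 [ -1   6   0  -4   2  -2 315  39 444 483 502 527 541 538 533]
220 [  4   2   0   1   2 316 320 304 471 495 510 543 543 539 536]
222 [ -3   0   5  -2   4 314 317 318 481 500 537 552 547 545 510]
224 [  3   8   0   1  -4 316 308 446 481 520 550 553 546 547 507]
226 [ -5   3  -2   0   5 288 302 471 506 538 556 554 552 508 509]
228 [  5   6  -2  -2  -4  35 459 490 527 558 558 559 552 501 508]
230 [  0   2   2   4   4  32 478 509 548 565 563 560 498 498 505]
232 [ -3   6   2   5  12 465 496 534 566 568 570 565 556 497 502]
234 [ -3   4  -5  -4  34 488 518 554 565 568 567 564 558 558 501]
236 [ -2  -5   6   3  40 505 542 571 568 570 568 559 561 559 496]
238 [  1   1  -1   2 493 528 561 572 571 569 556 560 559 563 562]
240 [  0   2   0  -1 514 548 566 568 570 570 574 563 564 563 561]
242 [  1   1  -1 500 534 564 567 571 572 574 579 579 579 569 569]
244 [ -4   3   0 523 556 566 567 570 569 574 577 585 588 584 570]
```

View pics/top4.png

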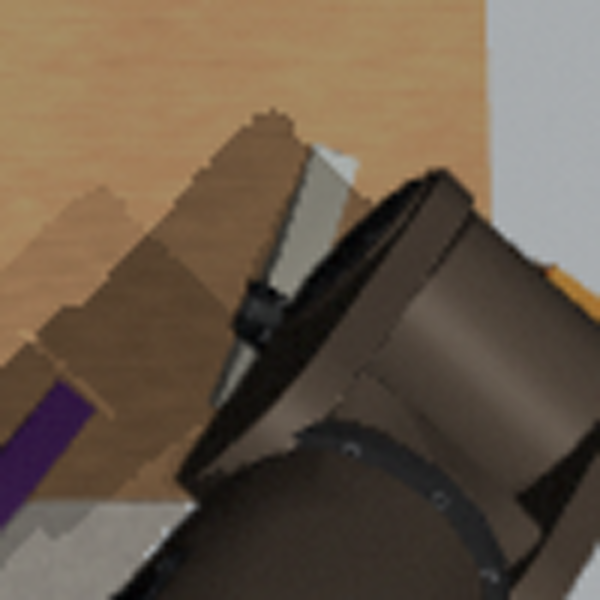

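```bash
python3 -c "
from h import *
go(500,60,200,0.5); print(ray('side',435,290,.02))"

```

```text
clock 4.48 tcp [ 393.9 -279.6  208.6] yaw -24.48 F [-0.2 -0.3  1.5] w 43.3 | d [-353.    44.2    7.3] rot [-0.0074 -0.0044 -0.436 ]
[-0.01200825  0.02464702  0.02      ]
```

```bash
python3 -m pendant '[{"hand":0,"dx":-40,"dy":5,"dz":0,"ax":0,"ay":0,"az":0},{"hand":0,"dx":-80,"dy":10,"dz":0,"ax":0,"ay":0,"az":0},{"hand":0,"dx":-120,"dy":15,"dz":0,"ax":0,"ay":0,"az":0},{"hand":0,"dx":-160,"dy":20,"dz":0,"ax":0,"ay":0,"az":0},{"hand":0,"dx":-200,"dy":25,"dz":0,"ax":0,"ay":0,"az":0}]' 70
python3 -m pendant '[{"hand":0,"dx":-40,"dy":5,"dz":0,"ax":0,"ay":0,"az":-0.1},{"hand":0,"dx":-80,"dy":10,"dz":0,"ax":0,"ay":0,"az":-0.2},{"hand":0,"dx":-120,"dy":15,"dz":0,"ax":0,"ay":0,"az":-0.3},{"hand":0,"dx":-150,"dy":20,"dz":0,"ax":0,"ay":0,"az":-0.4},{"hand":0,"dx":-150,"dy":20,"dz":0,"ax":0,"ay":0,"az":-0.436}]' 70
python3 -c "
from h import *
i,d=manip.read_camera('top');cv2.imwrite('pics/top5.png',i);np.save('pics/t5.npy',d)
i2,d=manip.read_camera('side');cv2.imwrite('pics/side5.png',i2);np.save('pics/s5.npy',d)
cv2.imwrite('pics/c9.png',sub(i2[60:260,150:400],3))
go(500,60,200,0.5)"
```

```text
clock: 4.9
tcp_pos: [0.4528, -0.0844, 0.2031]
ee_rot: [[-0.415, -0.91, -0.0], [-0.91, 0.415, -0.0], [0.0, -0.0, -1.0]]
wrist_force: [1.4, -0.8, -0.2]
width: 0.0853
clock: 5.32
tcp_pos: [0.4975, 0.0628, 0.2028]
ee_rot: [[0.018, -1.0, 0.0], [-1.0, -0.018, 0.0], [-0.0, -0.0, -1.0]]
wrist_force: [-0.7, -1.0, 0.2]
width: 0.0851
clock 5.42 tcp [496.6  59.8 202.8] yaw 0.67 F [ 0.3 -0.6  0.2] w 85.4 | d [-0.2 -3.4  2.8] rot [ 0.0008 -0.0005  0.003 ]
```

View pics/c9.png

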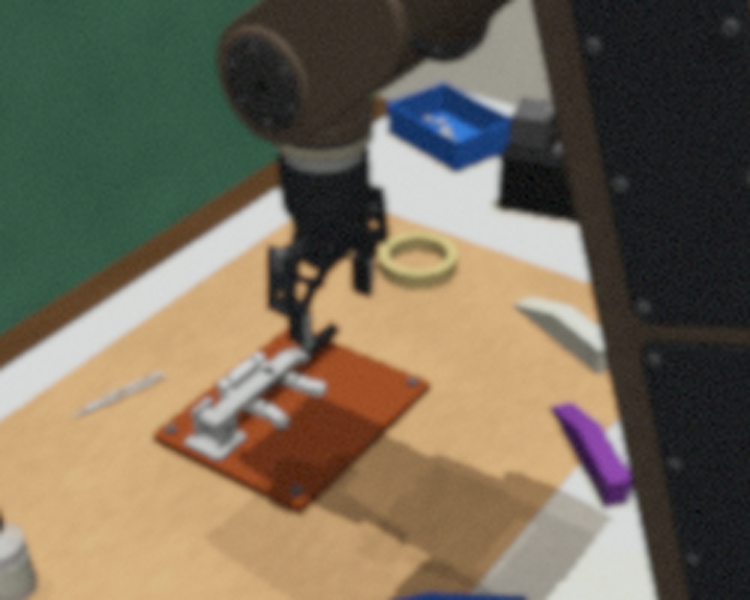

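View pics/top5.png

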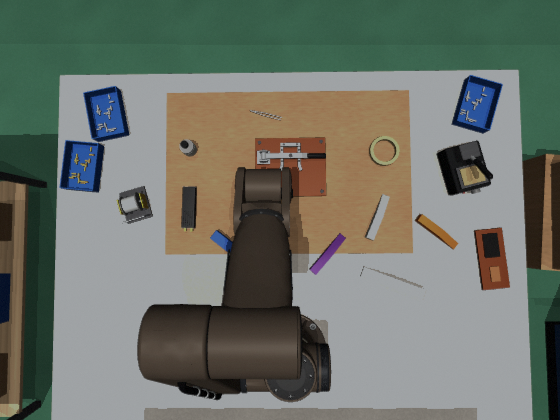

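```bash
python3 -c "
from h import *
np.set_printoptions(linewidth=220,suppress=True)
d=np.load('pics/s5.npy');P=pts('side',d)*1000
def proj(n,X):
    p=manip.camera_params(n);T=np.linalg.inv(p['world_from_camera']);c=T[:3,:3]@np.array(X)/1.0+T[:3,3];q=p['mtx']@c;return (q[:2]/q[2]).round(1)
for y in(.018,.06,.102):
  for z in(.178,.191,.203): print(y,z,proj('side',[.4966,y,z]))
for v in range(138,182,2): print(v,[tuple(P[v,u].round().astype(int)) if P[v,u,2]>90 else 0 for u in range(240,280,4)])
i=cv2.imread('pics/side5.png');cv2.imwrite('pics/c10.png',sub(i[110:190,225:285],10)[:, :])
"
```

```text
0.018 0.178 [270.7 170.7]
0.018 0.191 [270.6 166.9]
0.018 0.203 [270.4 163.3]
0.06 0.178 [261.7 178.2]
0.06 0.191 [261.5 174.4]
0.06 0.203 [261.3 170.8]
0.102 0.178 [252.3 186.1]
0.102 0.191 [252.  182.3]
0.102 0.203 [251.7 178.7]
138 [0, 0, (np.int64(502), np.int64(98), np.int64(323)), (np.int64(490), np.int64(97), np.int64(326)), (np.int64(486), np.int64(86), np.int64(322)), (np.int64(485), np.int64(73), np.int64(316)), (np.int64(486), np.int64(55), np.int64(307)), (np.int64(477), np.int64(50), np.int64(307)), (np.int64(479), np.int64(31), np.int64(296)), (np.int64(488), np.int64(0), np.int64(278))]
140 [0, 0, (np.int64(499), np.int64(101), np.int64(320)), (np.int64(488), np.int64(100), np.int64(323)), (np.int64(484), np.int64(89), np.int64(319)), (np.int64(481), np.int64(78), np.int64(314)), (np.int64(486), np.int64(56), np.int64(301)), (np.int64(481), np.int64(45), np.int64(297)), (np.int64(480), np.int64(30), np.int64(289)), (np.int64(490), np.int64(-2), np.int64(270))]
142 [(np.int64(506), np.int64(124), np.int64(324)), (np.int64(498), np.int64(118), np.int64(323)), (np.int64(4
[... 3943 characters left out ...]
 0, 0, 0, 0, 0]
168 [0, 0, (np.int64(495), np.int64(115), np.int64(246)), (np.int64(487), np.int64(108), np.int64(245)), 0, 0, 0, 0, 0, 0]
170 [0, 0, (np.int64(496), np.int64(114), np.int64(239)), (np.int64(488), np.int64(108), np.int64(239)), 0, 0, 0, 0, 0, 0]
172 [0, 0, (np.int64(497), np.int64(114), np.int64(232)), (np.int64(488), np.int64(109), np.int64(233)), 0, 0, 0, 0, 0, 0]
174 [0, 0, (np.int64(502), np.int64(109), np.int64(221)), (np.int64(487), np.int64(110), np.int64(227)), 0, 0, (np.int64(-32), np.int64(716), np.int64(819)), 0, 0, 0]
176 [0, 0, 0, (np.int64(488), np.int64(110), np.int64(220)), 0, 0, 0, 0, 0, 0]
178 [0, 0, 0, 0, 0, 0, 0, 0, 0, 0]
180 [0, 0, 0, 0, 0, 0, 0, 0, 0, 0]
```

View pics/c10.png

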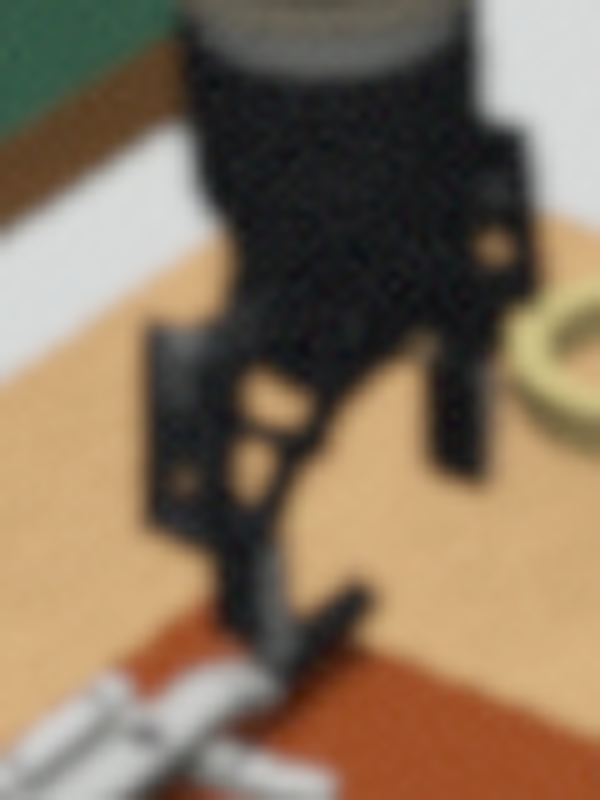

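Depth shows the open fingertips at z≈0.218 while the TCP reads 0.203. The real tips therefore sit about 27 mm further back than stated (shut tip ≈ TCP + 2 mm), and both earlier closings happened above the wedge, which did not move. I'll work with this measured offset.

```bash
python3 -m pendant '[{"hand":0,"dx":40,"dy":11,"dz":0,"ax":0,"ay":0,"az":0.1},{"hand":0,"dx":80,"dy":22,"dz":0,"ax":0,"ay":0,"az":0.2},{"hand":0,"dx":120,"dy":33,"dz":10,"ax":0,"ay":0,"az":0.3},{"hand":0,"dx":160,"dy":44,"dz":20,"ax":0,"ay":0,"az":0.4},{"hand":0,"dx":200,"dy":55,"dz":30,"ax":0,"ay":0,"az":0.433}]' 70
python3 -m pendant '[{"hand":0,"dx":0,"dy":0,"dz":0,"ax":0,"ay":0,"az":0},{"hand":0,"dx":0,"dy":0,"dz":0,"ax":0,"ay":0,"az":0}]' 70
python3 -c "
from h import *
go(392.6,-278.4,80,-24.3)"
```

```text
clock: 5.83
tcp_pos: [0.4429, -0.1414, 0.1739]
ee_rot: [[-0.42, -0.908, 0.001], [-0.908, 0.42, -0.001], [0.0, -0.001, -1.0]]
wrist_force: [0.6, -0.4, 0.1]
width: 0.0854
clock: 6.0
tcp_pos: [0.443, -0.1414, 0.1737]
ee_rot: [[-0.418, -0.908, -0.001], [-0.908, 0.418, 0.0], [0.0, 0.001, -1.0]]
wrist_force: [-0.3, 0.7, 0.2]
width: 0.0854
clock 6.0 tcp [ 443.  -141.4  173.7] yaw -24.72 F [-0.3  0.7  0.2] w 85.4 | d [145.5 -11.5  93.7] rot [ 0.001  -0.0001 -0.0073]
```

```bash
python3 -m pendant '[{"hand":0,"dx":37,"dy":-3,"dz":15,"ax":0,"ay":0,"az":-0.007},{"hand":0,"dx":74,"dy":-6,"dz":30,"ax":0,"ay":0,"az":-0.007},{"hand":0,"dx":111,"dy":-9,"dz":45,"ax":0,"ay":0,"az":-0.007},{"hand":0,"dx":145.5,"dy":-11.5,"dz":60,"ax":0,"ay":0,"az":-0.007},{"hand":0,"dx":145.5,"dy":-11.5,"dz":80,"ax":0,"ay":0,"az":-0.007}]' 70
python3 -m pendant '[{"hand":0,"dx":0,"dy":0,"dz":0,"ax":0,"ay":0,"az":0},{"hand":0,"dx":0,"dy":0,"dz":0,"ax":0,"ay":0,"az":0}]' 70
python3 -c "
from h import *
go(392.6,-278.4,2,-24.3)"
```

```text
clock: 6.42
tcp_pos: [0.3945, -0.2806, 0.0945]
ee_rot: [[-0.409, -0.913, 0.003], [-0.913, 0.409, -0.003], [0.002, -0.004, -1.0]]
wrist_force: [-0.3, -0.1, -0.5]
width: 0.0856
clock: 6.58
tcp_pos: [0.3948, -0.2756, 0.0942]
ee_rot: [[-0.406, -0.914, -0.001], [-0.914, 0.406, 0.001], [-0.001, 0.001, -1.0]]
wrist_force: [-0.0, -0.3, 0.3]
width: 0.0855
clock 6.58 tcp [ 394.8 -275.6   94.2] yaw -23.94 F [-0.  -0.3  0.3] w 85.5 | d [ 3.6  0.7 92.2] rot [0.0014 0.0007 0.0063]
```

```bash
python3 -m pendant '[{"hand":0,"dx":3.6,"dy":0.7,"dz":30,"ax":0,"ay":0,"az":0.006},{"hand":0,"dx":3.6,"dy":0.7,"dz":60,"ax":0,"ay":0,"az":0.006},{"hand":0,"dx":3.6,"dy":0.7,"dz":75,"ax":0,"ay":0,"az":0.006},{"hand":0,"dx":3.6,"dy":0.7,"dz":85,"ax":0,"ay":0,"az":0.006},{"hand":0,"dx":3.6,"dy":0.7,"dz":91,"ax":0,"ay":0,"az":0.006}]' 70
python3 -m pendant '[{"hand":0,"dx":0,"dy":0,"dz":0,"ax":0,"ay":0,"az":0},{"hand":0,"dx":0,"dy":0,"dz":0,"ax":0,"ay":0,"az":0}]' 70
python3 -c "
from h import *
go(392.6,-278.4,2,-24.3)"
for i in 1 2 3; do python3 -m pendant '[{"hand":170,"dx":0,"dy":0,"dz":0,"ax":0,"ay":0,"az":0},{"hand":170,"dx":0,"dy":0,"dz":0,"ax":0,"ay":0,"az":0}]' 70 |grep -v ee;done
```

```text
clock: 7.0
tcp_pos: [0.3937, -0.2786, 0.0034]
ee_rot: [[-0.409, -0.912, 0.001], [-0.912, 0.409, -0.0], [0.0, -0.001, -1.0]]
wrist_force: [0.5, 0.4, -0.6]
width: 0.0854
clock: 7.17
tcp_pos: [0.3935, -0.2793, 0.0043]
ee_rot: [[-0.41, -0.912, 0.001], [-0.912, 0.41, -0.001], [0.0, -0.002, -1.0]]
wrist_force: [-0.1, 1.2, -0.3]
width: 0.0856
clock 7.17 tcp [ 393.5 -279.3    4.3] yaw -24.21 F [-0.1  1.2 -0.3] w 85.6 | d [-0.4  1.2  2.3] rot [-0.0016 -0.0004  0.0015]
clock: 7.33
tcp_pos: [0.3934, -0.2797, 0.0044]
wrist_force: [1.3, 0.1, -0.7]
width: 0.064
clock: 7.5
tcp_pos: [0.3931, -0.2797, 0.0039]
wrist_force: [-0.6, 0.3, 0.1]
width: 0.039
clock: 7.67
tcp_pos: [0.393, -0.2796, 0.0036]
wrist_force: [0.9, 0.1, 0.1]
width: 0.0288
```

```bash

for i in 1 2 ; do python3 -m pendant '[{"hand":255,"dx":0,"dy":0,"dz":0,"ax":0,"ay":0,"az":0},{"hand":255,"dx":0,"dy":0,"dz":0,"ax":0,"ay":0,"az":0},{"hand":255,"dx":0,"dy":0,"dz":0,"ax":0,"ay":0,"az":0}]' 80 |grep -v ee;done
python3 -c "
from h import *
go(392.6,-278.4,60,0.5)"
```

```text
clock: 7.92
tcp_pos: [0.393, -0.2796, 0.0038]
wrist_force: [-1.1, -0.8, 8.0]
width: 0.0248
clock: 8.17
tcp_pos: [0.393, -0.2796, 0.0038]
wrist_force: [-1.0, 0.4, 6.2]
width: 0.0248
clock 8.17 tcp [ 393.  -279.6    3.8] yaw -24.25 F [-1.   0.4  6.2] w 24.8 | d [ -0.9   0.8 -56.2] rot [-0.001  -0.0005 -0.432 ]
```

```bash
python3 -m pendant '[{"hand":255,"dx":0,"dy":0,"dz":-30,"ax":0,"ay":0,"az":0},{"hand":255,"dx":0,"dy":0,"dz":-60,"ax":0,"ay":0,"az":-0.1},{"hand":255,"dx":-10,"dy":0,"dz":-60,"ax":0,"ay":0,"az":-0.2},{"hand":255,"dx":-40,"dy":0,"dz":-60,"ax":0,"ay":0,"az":-0.3},{"hand":255,"dx":-70,"dy":0,"dz":-60,"ax":0,"ay":0,"az":-0.4}]' 80
python3 -m pendant '[{"hand":255,"dx":0,"dy":0,"dz":0,"ax":0,"ay":0,"az":-0.032},{"hand":255,"dx":0,"dy":0,"dz":0,"ax":0,"ay":0,"az":-0.032}]' 80
python3 -c "
from h import *
go(485,-96.6,64,0.5)"
```

```text
clock: 8.58
tcp_pos: [0.4218, -0.2156, 0.0639]
ee_rot: [[-0.021, -1.0, 0.001], [-1.0, 0.021, -0.001], [0.001, -0.002, -1.0]]
wrist_force: [1.3, 0.6, -1.0]
width: 0.0248
clock: 8.75
tcp_pos: [0.422, -0.2145, 0.0634]
ee_rot: [[0.012, -1.0, 0.0], [-1.0, -0.012, -0.0], [0.0, -0.0, -1.0]]
wrist_force: [0.9, -0.2, -1.1]
width: 0.0247
clock 8.75 tcp [ 422.  -214.5   63.4] yaw 0.71 F [ 0.9 -0.2 -1.1] w 24.7 | d [-117.1  -64.5   -0.6] rot [-0.0003 -0.0002  0.0037]
```

```bash
python3 -m pendant '[{"hand":255,"dx":-32,"dy":-16,"dz":0,"ax":0,"ay":0,"az":0.003},{"hand":255,"dx":-64,"dy":-32,"dz":0,"ax":0,"ay":0,"az":0.003},{"hand":255,"dx":-96,"dy":-48,"dz":0,"ax":0,"ay":0,"az":0.003},{"hand":255,"dx":-117,"dy":-64,"dz":0,"ax":0,"ay":0,"az":0.003},{"hand":255,"dx":-117,"dy":-64,"dz":0,"ax":0,"ay":0,"az":0.003}]' 80
python3 -m pendant '[{"hand":255,"dx":0,"dy":0,"dz":0,"ax":0,"ay":0,"az":0},{"hand":255,"dx":0,"dy":0,"dz":0,"ax":0,"ay":0,"az":0}]' 80
python3 -c "
from h import *
i,d=manip.read_camera('top');cv2.imwrite('pics/top6.png',sub(i[130:230,230:350],6))
i,d=manip.read_camera('side');cv2.imwrite('pics/side6.png',sub(i[120:250,180:350],4))
go(485,-96.6,19,0.5)"
```

```text
clock: 9.17
tcp_pos: [0.4866, -0.0957, 0.0634]
ee_rot: [[0.006, -1.0, 0.002], [-1.0, -0.006, -0.001], [0.001, -0.002, -1.0]]
wrist_force: [-0.9, 0.6, -1.7]
width: 0.025
clock: 9.33
tcp_pos: [0.4843, -0.0987, 0.0632]
ee_rot: [[0.004, -1.0, 0.0], [-1.0, -0.004, -0.0], [0.0, -0.0, -1.0]]
wrist_force: [0.1, -0.3, -0.4]
width: 0.0249
clock 9.43 tcp [484.2 -99.1  63.3] yaw 0.21 F [ 0.6  0.6 -2.2] w 24.9 | d [-2.5 -0.8 44.3] rot [-0.0001 -0.0004 -0.0051]
```

View pics/top6.png

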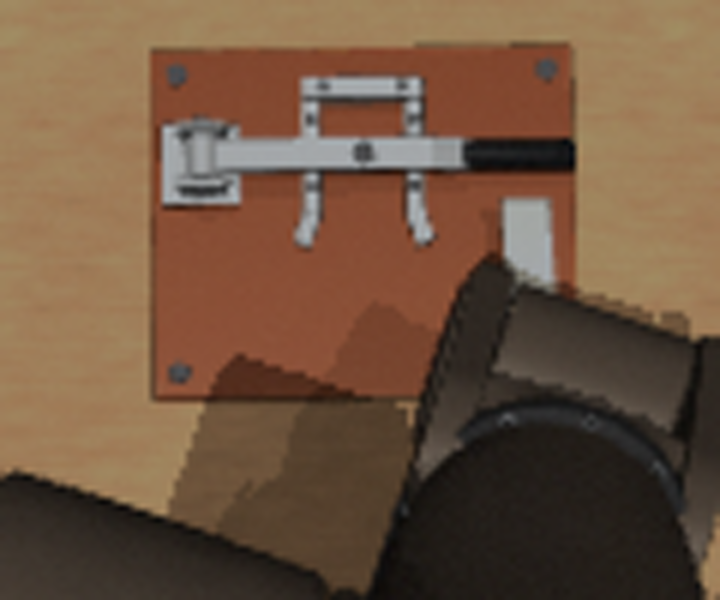

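View pics/side6.png

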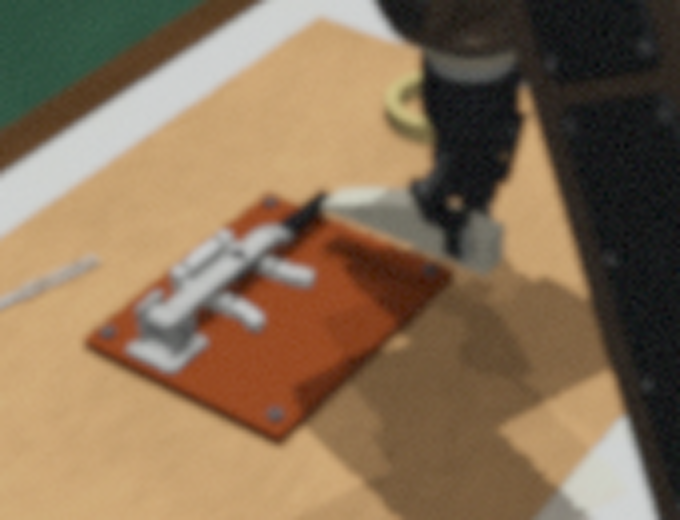

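```bash
python3 -m pendant '[{"hand":255,"dx":-2.5,"dy":-1,"dz":25,"ax":0,"ay":0,"az":-0.005},{"hand":255,"dx":-2.5,"dy":-1,"dz":40,"ax":0,"ay":0,"az":-0.005},{"hand":255,"dx":-2.5,"dy":-1,"dz":44,"ax":0,"ay":0,"az":-0.005},{"hand":255,"dx":-2.5,"dy":-1,"dz":45,"ax":0,"ay":0,"az":-0.005}]' 80
python3 -m pendant '[{"hand":255,"dx":0,"dy":0,"dz":0,"ax":0,"ay":0,"az":0},{"hand":255,"dx":0,"dy":0,"dz":0,"ax":0,"ay":0,"az":0}]' 80
python3 -c "
from h import *
go(593,-96,19,0.5)"
```

```text
clock: 9.77
tcp_pos: [0.4849, -0.0963, 0.0179]
ee_rot: [[0.009, -1.0, -0.001], [-1.0, -0.009, 0.0], [-0.0, 0.001, -1.0]]
wrist_force: [-0.7, 0.1, -0.2]
width: 0.025
clock: 9.93
tcp_pos: [0.4858, -0.0962, 0.0189]
ee_rot: [[0.01, -1.0, 0.001], [-1.0, -0.01, -0.001], [0.001, -0.001, -1.0]]
wrist_force: [-0.0, -0.3, -1.9]
width: 0.0248
clock 9.93 tcp [485.8 -96.2  18.9] yaw 0.55 F [-0.  -0.3 -1.9] w 24.8 | d [   0.8 -107.2   -0. ] rot [-0.0011 -0.0006  0.0009]
```

```bash
python3 -m pendant '[{"hand":255,"dx":0.5,"dy":-15,"dz":0.3,"ax":0,"ay":0,"az":0},{"hand":255,"dx":0.5,"dy":-30,"dz":0.3,"ax":0,"ay":0,"az":0},{"hand":255,"dx":0.5,"dy":-45,"dz":0.3,"ax":0,"ay":0,"az":0},{"hand":255,"dx":0.5,"dy":-60,"dz":0.3,"ax":0,"ay":0,"az":0}]' 80
python3 -m pendant '[{"hand":255,"dx":0,"dy":-15,"dz":0.3,"ax":0,"ay":0,"az":0},{"hand":255,"dx":0,"dy":-30,"dz":0.3,"ax":0,"ay":0,"az":0},{"hand":255,"dx":0,"dy":-45,"dz":0.3,"ax":0,"ay":0,"az":0},{"hand":255,"dx":0,"dy":-60,"dz":0.3,"ax":0,"ay":0,"az":0},{"hand":255,"dx":0,"dy":-60,"dz":0.3,"ax":0,"ay":0,"az":0}]' 80
python3 -c "
from h import *
go(608,-96,19,0.5)
i,d=manip.read_camera('top');cv2.imwrite('pics/top7.png',sub(i[130:230,230:350],6))
i,d=manip.read_camera('side');cv2.imwrite('pics/side7.png',sub(i[120:250,180:350],4))
"
```

```text
clock: 10.27
tcp_pos: [0.5449, -0.0954, 0.0184]
ee_rot: [[0.01, -1.0, -0.003], [-1.0, -0.01, 0.0], [-0.0, 0.003, -1.0]]
wrist_force: [-8.9, 0.3, -1.7]
width: 0.0249
clock: 10.68
tcp_pos: [0.6076, -0.0952, 0.0183]
ee_rot: [[0.01, -1.0, 0.003], [-1.0, -0.01, -0.001], [0.001, -0.003, -1.0]]
wrist_force: [1.8, -0.6, -5.7]
width: 0.025
clock 10.68 tcp [607.6 -95.2  18.3] yaw 0.6 F [ 1.8 -0.6 -5.7] w 25.0 | d [ 0.8 -0.4 -0.7] rot [-0.0026 -0.001   0.0017]
```

View pics/top7.png

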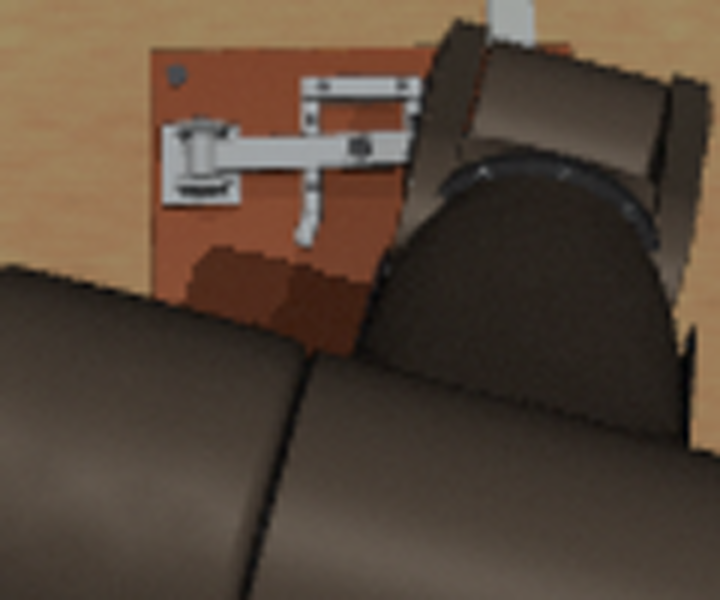

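View pics/side7.png

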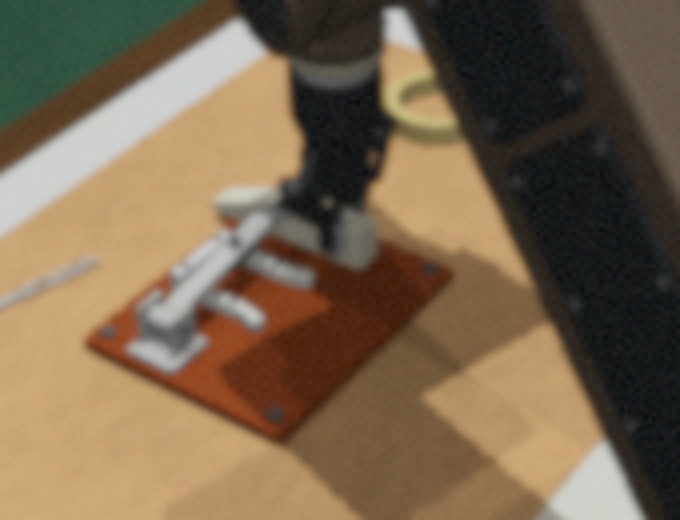

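```bash
python3 -m pendant '[{"hand":140,"dx":0,"dy":0,"dz":0,"ax":0,"ay":0,"az":0},{"hand":140,"dx":0,"dy":0,"dz":0,"ax":0,"ay":0,"az":0},{"hand":140,"dx":0,"dy":0,"dz":0,"ax":0,"ay":0,"az":0}]' 80
python3 -m pendant '[{"hand":140,"dx":0,"dy":0,"dz":-15,"ax":0,"ay":0,"az":0},{"hand":140,"dx":0,"dy":0,"dz":-40,"ax":0,"ay":0,"az":0},{"hand":140,"dx":0,"dy":0,"dz":-80,"ax":0,"ay":0,"az":0},{"hand":0,"dx":0,"dy":0,"dz":-120,"ax":0,"ay":0,"az":0},{"hand":0,"dx":0,"dy":0,"dz":-120,"ax":0,"ay":0,"az":0}]' 80
python3 -c "
from h import *
go(430,338,120,-1.2)
"
```

```text
clock: 11.03
tcp_pos: [0.6053, -0.0949, 0.0183]
ee_rot: [[0.01, -1.0, 0.001], [-1.0, -0.01, -0.0], [0.0, -0.001, -1.0]]
wrist_force: [-0.4, 0.3, -0.2]
width: 0.039
clock: 11.45
tcp_pos: [0.608, -0.0954, 0.1453]
ee_rot: [[0.011, -1.0, 0.011], [-1.0, -0.011, -0.003], [0.003, -0.011, -1.0]]
wrist_force: [0.4, 0.3, 1.9]
width: 0.0614
clock 11.45 tcp [608.  -95.4 145.3] yaw 0.62 F [0.4 0.3 1.9] w 61.4 | d [-435.4  173.6   22. ] rot [-0.0108 -0.0031  0.0317]
```

```bash
python3 -m pendant '[{"hand":0,"dx":-36,"dy":14,"dz":0,"ax":0,"ay":0,"az":0},{"hand":0,"dx":-72,"dy":28,"dz":0,"ax":0,"ay":0,"az":0},{"hand":0,"dx":-108,"dy":42,"dz":0,"ax":0,"ay":0,"az":0},{"hand":0,"dx":-144,"dy":57,"dz":0,"ax":0,"ay":0,"az":0},{"hand":0,"dx":-180,"dy":72,"dz":0,"ax":0,"ay":0,"az":0}]' 80
python3 -m pendant '[{"hand":0,"dx":-36,"dy":14,"dz":0,"ax":0,"ay":0,"az":0},{"hand":0,"dx":-72,"dy":28,"dz":0,"ax":0,"ay":0,"az":0},{"hand":0,"dx":-108,"dy":42,"dz":0,"ax":0,"ay":0,"az":0},{"hand":0,"dx":-144,"dy":57,"dz":0,"ax":0,"ay":0,"az":0.02},{"hand":0,"dx":-180,"dy":72,"dz":0,"ax":0,"ay":0,"az":0.03}]' 80
python3 -m pendant '[{"hand":0,"dx":-35,"dy":12,"dz":10,"ax":0,"ay":0,"az":0},{"hand":0,"dx":-70,"dy":26,"dz":30,"ax":0,"ay":0,"az":0},{"hand":0,"dx":-70,"dy":26,"dz":40,"ax":0,"ay":0,"az":0},{"hand":0,"dx":-70,"dy":26,"dz":40,"ax":0,"ay":0,"az":0}]' 80
python3 -c "
from h import *
go(433,339,2,-1.2)
i,d=manip.read_camera('top');cv2.imwrite('pics/top8.png',i)
i,d=manip.read_camera('side');cv2.imwrite('pics/side8.png',i)
"
```

```text
clock: 11.87
tcp_pos: [0.5305, 0.0857, 0.138]
ee_rot: [[0.01, -1.0, 0.001], [-1.0, -0.01, -0.0], [0.0, -0.001, -1.0]]
wrist_force: [0.5, 0.7, 0.3]
width: 0.0854
clock: 12.28
tcp_pos: [0.4566, 0.2651, 0.1379]
ee_rot: [[-0.021, -1.0, 0.001], [-1.0, 0.021, -0.0], [0.0, -0.001, -1.0]]
wrist_force: [-0.1, -0.1, 0.4]
width: 0.0853
clock: 12.62
tcp_pos: [0.4313, 0.335, 0.0957]
ee_rot: [[-0.016, -1.0, -0.002], [-1.0, 0.016, -0.002], [0.002, 0.002, -1.0]]
wrist_force: [-0.1, 0.9, 0.1]
width: 0.0858
clock 12.62 tcp [431.3 335.   95.7] yaw -0.92 F [-0.1  0.9  0.1] w 85.8 | d [-4.2 -1.8 93.7] rot [ 0.0019 -0.002   0.0048]
```

View pics/top8.png

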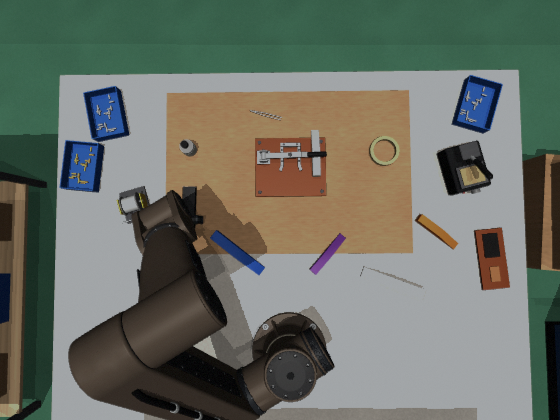

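View pics/side8.png

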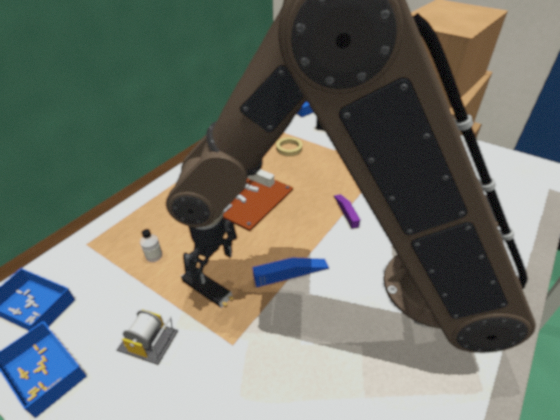

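```bash
python3 -m pendant '[{"hand":0,"dx":-4.2,"dy":-1.8,"dz":35,"ax":0,"ay":0,"az":0.004},{"hand":0,"dx":-4.2,"dy":-1.8,"dz":65,"ax":0,"ay":0,"az":0.004},{"hand":0,"dx":-4.2,"dy":-1.8,"dz":80,"ax":0,"ay":0,"az":0.004},{"hand":0,"dx":-4.2,"dy":-1.8,"dz":89,"ax":0,"ay":0,"az":0.004},{"hand":0,"dx":-4.2,"dy":-1.8,"dz":94,"ax":0,"ay":0,"az":0.004}]' 80
python3 -m pendant '[{"hand":0,"dx":0,"dy":0,"dz":0,"ax":0,"ay":0,"az":0},{"hand":60,"dx":0,"dy":0,"dz":0,"ax":0,"ay":0,"az":0},{"hand":90,"dx":0,"dy":0,"dz":0,"ax":0,"ay":0,"az":0},{"hand":110,"dx":0,"dy":0,"dz":0,"ax":0,"ay":0,"az":0},{"hand":120,"dx":0,"dy":0,"dz":0,"ax":0,"ay":0,"az":0}]' 80
python3 -c "
from h import *
go(433,339,2,-1.2)
"
python3 -m pendant '[{"hand":255,"dx":0,"dy":0,"dz":0,"ax":0,"ay":0,"az":0},{"hand":255,"dx":0,"dy":0,"dz":0,"ax":0,"ay":0,"az":0},{"hand":255,"dx":0,"dy":0,"dz":0,"ax":0,"ay":0,"az":0}]' 80
python3 -c "
from h import *
go(433,339,60,0.5)
"
```

```text
clock: 13.13
tcp_pos: [0.4358, 0.3373, 0.0034]
ee_rot: [[-0.025, -1.0, 0.0], [-1.0, 0.025, -0.001], [0.001, -0.0, -1.0]]
wrist_force: [-0.5, 0.6, 0.0]
width: 0.0852
clock: 13.55
tcp_pos: [0.4354, 0.3384, 0.0044]
ee_rot: [[-0.023, -1.0, 0.002], [-1.0, 0.023, 0.0], [-0.0, -0.002, -1.0]]
wrist_force: [0.2, 0.0, -0.5]
width: 0.0451
clock 13.55 tcp [435.4 338.4   4.4] yaw -1.34 F [ 0.2  0.  -0.5] w 45.1 | d [-0.5  2.4  2.4] rot [-0.0017  0.0002 -0.0024]
clock: 13.8
tcp_pos: [0.4354, 0.3385, 0.0047]
ee_rot: [[-0.023, -1.0, 0.002], [-1.0, 0.023, 0.0], [-0.0, -0.002, -1.0]]
wrist_force: [-2.7, -1.8, 10.7]
width: 0.0421
clock 13.8 tcp [435.4 338.5   4.7] yaw -1.34 F [-2.7 -1.8 10.7] w 42.1 | d [ -0.5   2.3 -55.3] rot [-0.0018  0.0002 -0.0321]
```

```bash
python3 -m pendant '[{"hand":255,"dx":0,"dy":0,"dz":-30,"ax":0,"ay":0,"az":0},{"hand":255,"dx":10,"dy":0,"dz":-65,"ax":0,"ay":0,"az":0},{"hand":255,"dx":45,"dy":0,"dz":-80,"ax":0,"ay":0,"az":0},{"hand":255,"dx":85,"dy":0,"dz":-80,"ax":0,"ay":0,"az":0},{"hand":255,"dx":125,"dy":0,"dz":-80,"ax":0,"ay":0,"az":-0.01}]' 80
python3 -m pendant '[{"hand":255,"dx":38,"dy":-6,"dz":0,"ax":0,"ay":0,"az":-0.01},{"hand":255,"dx":76,"dy":-12,"dz":0,"ax":0,"ay":0,"az":-0.02},{"hand":255,"dx":114,"dy":-18,"dz":0,"ax":0,"ay":0,"az":-0.022},{"hand":255,"dx":152,"dy":-24,"dz":0,"ax":0,"ay":0,"az":-0.022},{"hand":255,"dx":190,"dy":-30,"dz":0,"ax":0,"ay":0,"az":-0.022}]' 80
python3 -m pendant '[{"hand":255,"dx":20,"dy":-4,"dz":0,"ax":0,"ay":0,"az":0},{"hand":255,"dx":20,"dy":-4,"dz":0,"ax":0,"ay":0,"az":0},{"hand":255,"dx":20,"dy":-4,"dz":0,"ax":0,"ay":0,"az":0}]' 80
python3 -c "
from h import *
go(479,-9.7,20,0.5)
"
```

```text
clock: 14.22
tcp_pos: [0.4319, 0.2126, 0.0849]
ee_rot: [[-0.012, -1.0, 0.003], [-1.0, 0.012, 0.0], [-0.0, -0.003, -1.0]]
wrist_force: [1.7, -1.4, -4.1]
width: 0.0421
clock: 14.63
tcp_pos: [0.4594, 0.0212, 0.084]
ee_rot: [[0.009, -1.0, 0.001], [-1.0, -0.009, -0.0], [0.0, -0.001, -1.0]]
wrist_force: [1.9, 0.1, -2.6]
width: 0.042
clock: 14.88
tcp_pos: [0.4637, 0.0021, 0.0838]
ee_rot: [[0.006, -1.0, 0.0], [-1.0, -0.006, -0.0], [0.0, -0.0, -1.0]]
wrist_force: [-0.4, 0.0, -2.5]
width: 0.0418
clock 14.88 tcp [463.7   2.1  83.8] yaw 0.35 F [-0.4  0.  -2.5] w 41.8 | d [ 11.9 -15.2  63.8] rot [-0.0004 -0.0004 -0.0026]
```

Move over the entry and look before lowering.

```bash
python3 -m pendant '[{"hand":255,"dx":11.9,"dy":-15.2,"dz":20,"ax":0,"ay":0,"az":-0.0026},{"hand":255,"dx":11.9,"dy":-15.2,"dz":40,"ax":0,"ay":0,"az":-0.0026},{"hand":255,"dx":11.9,"dy":-15.2,"dz":55,"ax":0,"ay":0,"az":-0.0026},{"hand":255,"dx":11.9,"dy":-15.2,"dz":58,"ax":0,"ay":0,"az":-0.0026},{"hand":255,"dx":11.9,"dy":-15.2,"dz":58,"ax":0,"ay":0,"az":-0.0026}]' 80
python3 -c "
from h import *
go(479,-9.7,20,0.5)
i,d=manip.read_camera('top');cv2.imwrite('pics/top9.png',sub(i[120:220,240:340],8))
i,d=manip.read_camera('side');cv2.imwrite('pics/side9.png',sub(i[140:240,180:310],6))
"
```

```text
clock: 15.3
tcp_pos: [0.4784, -0.0078, 0.0252]
ee_rot: [[0.013, -1.0, -0.002], [-1.0, -0.013, -0.0], [0.0, 0.002, -1.0]]
wrist_force: [0.3, 0.3, -2.3]
width: 0.0416
clock 15.3 tcp [478.4  -7.8  25.2] yaw 0.72 F [ 0.3  0.3 -2.3] w 41.6 | d [ 1.9 -0.6  5.2] rot [ 0.0017 -0.0001  0.0039]
```

View pics/top9.png

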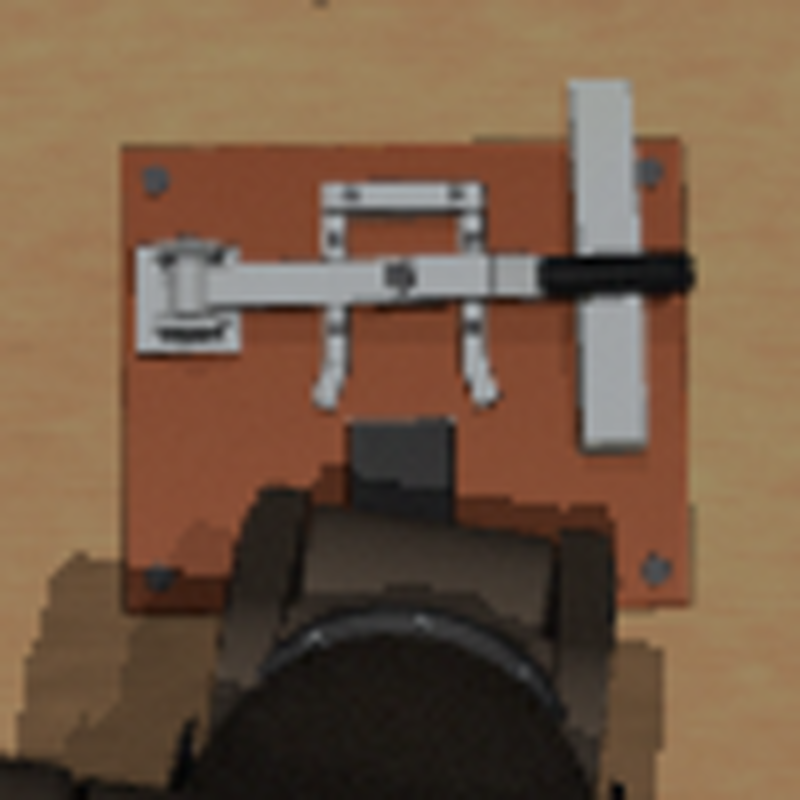

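View pics/side9.png

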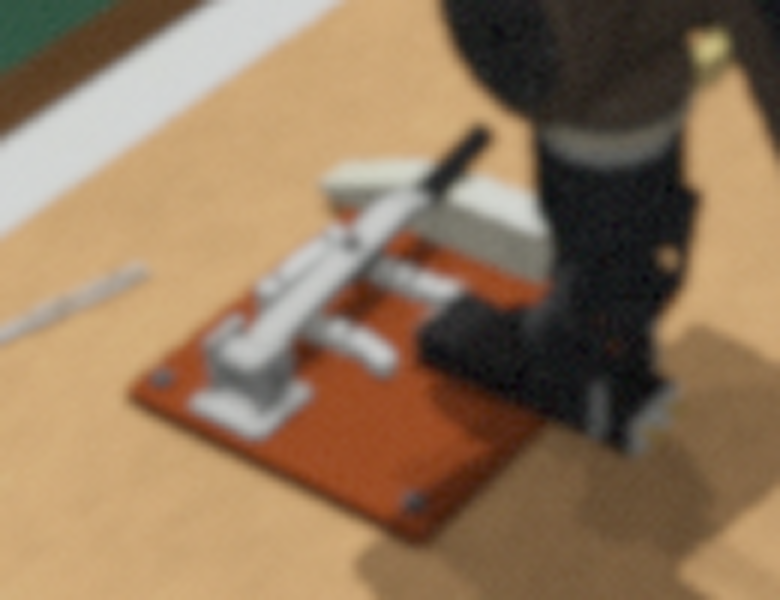

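```bash
python3 -m pendant '[{"hand":255,"dx":2,"dy":0,"dz":3,"ax":0,"ay":0,"az":0.003},{"hand":255,"dx":2,"dy":0,"dz":5.5,"ax":0,"ay":0,"az":0.003},{"hand":255,"dx":2,"dy":0,"dz":5.5,"ax":0,"ay":0,"az":0.003}]' 80
python3 -c "
from h import *
go(500,-9.4,19,0.5)"
python3 -m pendant '[{"hand":255,"dx":0,"dy":-8,"dz":0,"ax":0,"ay":0,"az":0},{"hand":255,"dx":0,"dy":-16,"dz":0,"ax":0,"ay":0,"az":0},{"hand":255,"dx":0,"dy":-20,"dz":0,"ax":0,"ay":0,"az":0}]' 80
python3 -c "
from h import *
go(525,-9.2,19,0.5)"
```

```text
clock: 15.65
tcp_pos: [0.4792, -0.0108, 0.0204]
ee_rot: [[0.008, -1.0, 0.001], [-1.0, -0.008, -0.001], [0.001, -0.001, -1.0]]
wrist_force: [1.0, -0.6, -2.1]
width: 0.0421
clock 15.65 tcp [479.2 -10.8  20.4] yaw 0.47 F [ 1.  -0.6 -2.1] w 42.1 | d [ -1.3 -20.8   1.5] rot [-0.0012 -0.0006 -0.0006]
clock: 15.9
tcp_pos: [0.5009, -0.0108, 0.0206]
ee_rot: [[0.008, -1.0, 0.002], [-1.0, -0.008, -0.001], [0.001, -0.002, -1.0]]
wrist_force: [-0.7, -1.2, -2.7]
width: 0.0418
clock 15.9 tcp [500.9 -10.8  20.6] yaw 0.47 F [-0.7 -1.2 -2.7] w 41.8 | d [ -1.4 -24.1   1.6] rot [-0.0024 -0.0007 -0.0006]
```

```bash
python3 -m pendant '[{"hand":255,"dx":-1.2,"dy":0,"dz":1.5,"ax":0,"ay":0,"az":0},{"hand":255,"dx":-1.2,"dy":-8,"dz":1.6,"ax":0,"ay":0,"az":0},{"hand":255,"dx":-1.2,"dy":-16,"dz":1.6,"ax":0,"ay":0,"az":0},{"hand":255,"dx":-1.3,"dy":-24,"dz":1.6,"ax":0,"ay":0,"az":0},{"hand":255,"dx":-1.3,"dy":-24,"dz":1.6,"ax":0,"ay":0,"az":0}]' 80
python3 -c "
from h import *
go(560,-8.9,19,0.5)
i,d=manip.read_camera('top');cv2.imwrite('pics/top10.png',sub(i[130:200,255:325],8))
"
```

```text
clock: 16.32
tcp_pos: [0.5249, -0.0092, 0.0188]
ee_rot: [[0.008, -1.0, 0.003], [-1.0, -0.008, -0.001], [0.001, -0.003, -1.0]]
wrist_force: [2.7, -0.6, 3.1]
width: 0.042
clock 16.32 tcp [524.9  -9.2  18.8] yaw 0.48 F [ 2.7 -0.6  3.1] w 42.0 | d [ -0.  -35.1  -0.1] rot [-0.0027 -0.0008 -0.0004]
```

View pics/top10.png

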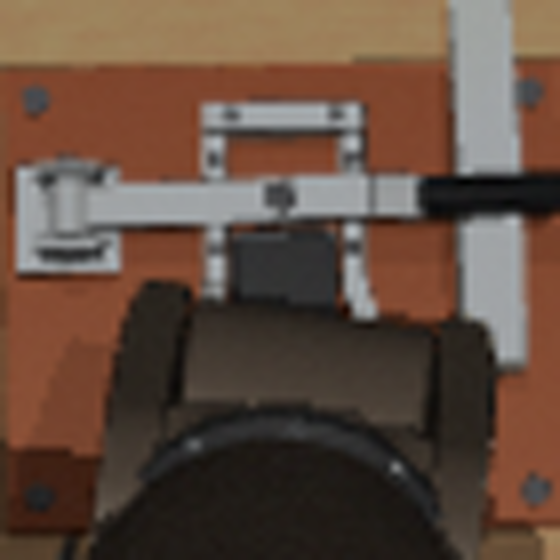

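The case front is at cols 232–336 and the rail inner faces at 227–343, so it is centred in the mouth. I'll slide on.

```bash
python3 -m pendant '[{"hand":255,"dx":0,"dy":-8,"dz":0,"ax":0,"ay":0,"az":0},{"hand":255,"dx":0,"dy":-16,"dz":0,"ax":0,"ay":0,"az":0},{"hand":255,"dx":0,"dy":-24,"dz":0,"ax":0,"ay":0,"az":0},{"hand":255,"dx":0,"dy":-32,"dz":0,"ax":0,"ay":0,"az":0},{"hand":255,"dx":0,"dy":-35,"dz":0,"ax":0,"ay":0,"az":0}]' 80
python3 -m pendant '[{"hand":255,"dx":0,"dy":-2,"dz":0,"ax":0,"ay":0,"az":0},{"hand":255,"dx":0,"dy":-4,"dz":0,"ax":0,"ay":0,"az":0},{"hand":255,"dx":0,"dy":-4,"dz":0,"ax":0,"ay":0,"az":0}]' 80
python3 -c "
from h import *
go(568.4,-8.9,19,0.5)"
```

```text
clock: 16.78
tcp_pos: [0.5589, -0.0089, 0.0188]
ee_rot: [[0.008, -1.0, 0.001], [-1.0, -0.008, -0.0], [0.0, -0.001, -1.0]]
wrist_force: [-8.2, -0.8, 10.9]
width: 0.0419
clock: 17.03
tcp_pos: [0.562, -0.0088, 0.0188]
ee_rot: [[0.008, -1.0, -0.0], [-1.0, -0.008, -0.0], [0.0, 0.0, -1.0]]
wrist_force: [-3.7, 0.6, 5.4]
width: 0.0424
clock 17.03 tcp [562.   -8.8  18.8] yaw 0.47 F [-3.7  0.6  5.4] w 42.4 | d [ 0.2 -6.4 -0.2] rot [ 0.0002 -0.0004 -0.0005]
```

```bash
for i in 1 2 ; do python3 -m pendant '[{"hand":255,"dx":0,"dy":-1.5,"dz":0,"ax":0,"ay":0,"az":0},{"hand":255,"dx":0,"dy":-3,"dz":0,"ax":0,"ay":0,"az":0},{"hand":255,"dx":0,"dy":-3,"dz":0,"ax":0,"ay":0,"az":0}]' 80|grep -v ee; done
python3 -c "
from h import *
go(568.4,-8.9,19,0.5)"
```

```text
clock: 17.28
tcp_pos: [0.5649, -0.0088, 0.0188]
wrist_force: [-3.8, -0.1, 6.2]
width: 0.0421
clock: 17.53
tcp_pos: [0.5679, -0.0087, 0.0188]
wrist_force: [-3.1, 0.4, 5.5]
width: 0.0419
clock 17.53 tcp [567.9  -8.7  18.8] yaw 0.47 F [-3.1  0.4  5.5] w 41.9 | d [ 0.2 -0.5 -0.2] rot [ 0.0001 -0.0003 -0.0005]
```

```bash
for i in 1 2 3; do python3 -m pendant '[{"hand":255,"dx":0,"dy":-1,"dz":0,"ax":0,"ay":0,"az":0},{"hand":255,"dx":0,"dy":-1.5,"dz":0,"ax":0,"ay":0,"az":0}]' 80|grep -v ee; done
```

```text
clock: 17.7
tcp_pos: [0.5684, -0.0087, 0.0188]
wrist_force: [-10.4, -1.7, 10.3]
width: 0.042
clock: 17.87
tcp_pos: [0.5684, -0.0087, 0.0188]
wrist_force: [-17.8, -2.7, 16.1]
width: 0.0421
clock: 18.03
tcp_pos: [0.5684, -0.0086, 0.0187]
wrist_force: [-25.0, -4.1, 21.9]
width: 0.0421
```

```bash
python3 -m pendant '[{"hand":255,"dx":0,"dy":3,"dz":0,"ax":0,"ay":0,"az":0},{"hand":255,"dx":0,"dy":3,"dz":0,"ax":0,"ay":0,"az":0}]' 80|grep -v ee
python3 -m pendant '[{"hand":60,"dx":0,"dy":0,"dz":0,"ax":0,"ay":0,"az":0},{"hand":60,"dx":0,"dy":0,"dz":0,"ax":0,"ay":0,"az":0},{"hand":60,"dx":0,"dy":0,"dz":0,"ax":0,"ay":0,"az":0},{"hand":60,"dx":0,"dy":0,"dz":-20,"ax":0,"ay":0,"az":0},{"hand":60,"dx":0,"dy":0,"dz":-60,"ax":0,"ay":0,"az":0}]' 80|grep -v ee
python3 -m pendant '[{"hand":60,"dx":0,"dy":0,"dz":-40,"ax":0,"ay":0,"az":0},{"hand":60,"dx":0,"dy":40,"dz":-60,"ax":0,"ay":0,"az":0},{"hand":60,"dx":0,"dy":80,"dz":-60,"ax":0,"ay":0,"az":0},{"hand":60,"dx":0,"dy":80,"dz":-60,"ax":0,"ay":0,"az":0}]' 80|grep -v ee
python3 -c "
from h import *
go(568.4,-8.9,19,0.5)
i,d=manip.read_camera('top');cv2.imwrite('pics/top11.png',sub(i[110:210,245:345],7))
i,d=manip.read_camera('side');cv2.imwrite('pics/side11.png',sub(i[140:240,180:310],6))
"
```

```text
clock: 18.2
tcp_pos: [0.5684, -0.0087, 0.0188]
wrist_force: [-8.8, -1.6, 9.0]
width: 0.0423
clock: 18.62
tcp_pos: [0.5681, -0.0086, 0.0758]
wrist_force: [0.6, 0.1, -0.4]
width: 0.0653
clock: 18.95
tcp_pos: [0.4833, -0.0087, 0.1393]
wrist_force: [1.4, -0.4, 0.4]
width: 0.0651
clock 18.95 tcp [483.3  -8.7 139.3] yaw 0.49 F [ 1.4 -0.4  0.4] w 65.1 | d [  1.  -85.4 120.1] rot [ 0.0028  0.     -0.0002]
```

View pics/top11.png

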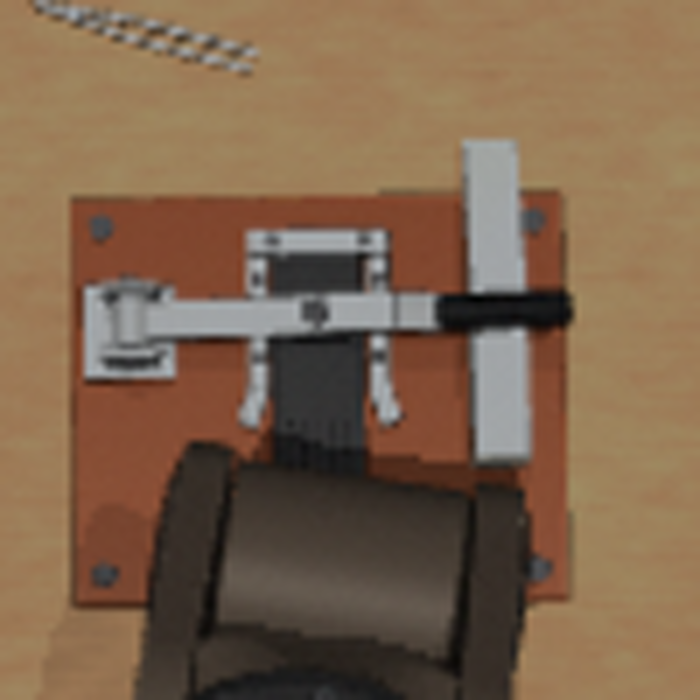

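View pics/side11.png

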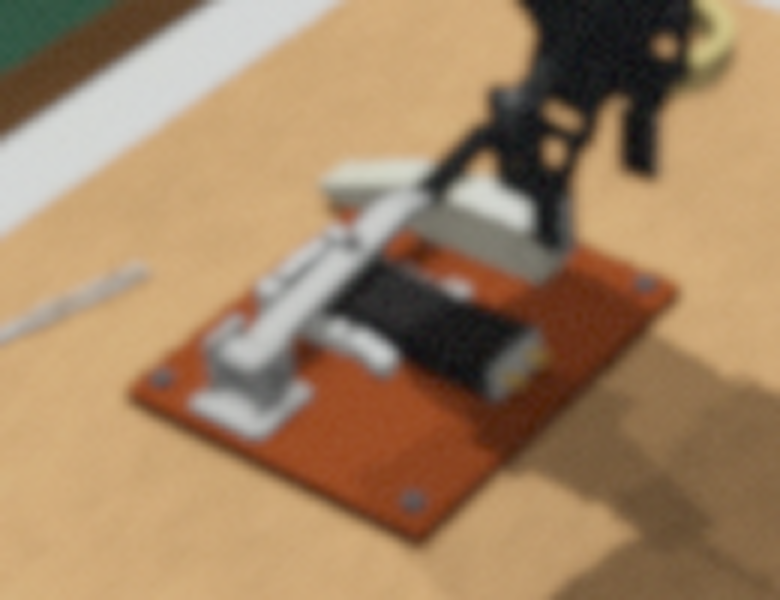

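```bash
python3 -m pendant '[{"hand":120,"dx":25,"dy":-30,"dz":0,"ax":0,"ay":0,"az":0},{"hand":120,"dx":50,"dy":-60,"dz":0,"ax":0,"ay":0,"az":0},{"hand":120,"dx":75,"dy":-90,"dz":0,"ax":0,"ay":0,"az":0},{"hand":120,"dx":86.5,"dy":-120,"dz":0,"ax":0,"ay":0,"az":0},{"hand":120,"dx":86.5,"dy":-120,"dz":0,"ax":0,"ay":0,"az":0}]' 80|grep -v ee
python3 -m pendant '[{"hand":120,"dx":0,"dy":0,"dz":0,"ax":0,"ay":0,"az":0},{"hand":120,"dx":0,"dy":0,"dz":0,"ax":0,"ay":0,"az":0}]' 80|grep -v ee
python3 -c "
from h import *
go(604,-95.3,19,0.5)"
```

```text
clock: 19.47
tcp_pos: [0.6158, -0.0979, 0.1381]
wrist_force: [-0.5, -0.4, -0.4]
width: 0.0453
clock: 19.63
tcp_pos: [0.6103, -0.0947, 0.1379]
wrist_force: [0.4, 0.5, -0.1]
width: 0.0452
clock 19.63 tcp [610.3 -94.7 137.9] yaw 0.47 F [ 0.4  0.5 -0.1] w 45.2 | d [  0.5   6.2 118.9] rot [ 0.0005 -0.0001 -0.0005]
```

```bash
python3 -m pendant '[{"hand":120,"dx":0.5,"dy":7,"dz":35,"ax":0,"ay":0,"az":0},{"hand":120,"dx":0.5,"dy":7,"dz":60,"ax":0,"ay":0,"az":0},{"hand":120,"dx":0.5,"dy":7,"dz":80,"ax":0,"ay":0,"az":0},{"hand":120,"dx":0.5,"dy":7,"dz":100,"ax":0,"ay":0,"az":0},{"hand":120,"dx":0.5,"dy":7,"dz":112,"ax":0,"ay":0,"az":0}]' 80|grep -v ee
python3 -m pendant '[{"hand":120,"dx":0,"dy":0,"dz":0,"ax":0,"ay":0,"az":0},{"hand":120,"dx":0,"dy":0,"dz":4,"ax":0,"ay":0,"az":0},{"hand":120,"dx":0,"dy":0,"dz":7,"ax":0,"ay":0,"az":0},{"hand":120,"dx":0,"dy":0,"dz":7,"ax":0,"ay":0,"az":0}]' 80|grep -v ee
python3 -c "
from h import *
go(604,-95.3,19,0.5)"
```

```text
clock: 20.05
tcp_pos: [0.6023, -0.0947, 0.025]
wrist_force: [-0.1, 0.1, 0.6]
width: 0.0453
clock: 20.38
tcp_pos: [0.6036, -0.0955, 0.0203]
wrist_force: [-0.5, -0.4, -0.2]
width: 0.0453
clock 20.38 tcp [603.6 -95.5  20.3] yaw 0.48 F [-0.5 -0.4 -0.2] w 45.3 | d [-0.2 -0.4  1.3] rot [-0.0015 -0.0007 -0.0004]
```

```bash
python3 -m pendant '[{"hand":255,"dx":0,"dy":0,"dz":0.5,"ax":0,"ay":0,"az":0},{"hand":255,"dx":0,"dy":0,"dz":0.5,"ax":0,"ay":0,"az":0},{"hand":255,"dx":0,"dy":0,"dz":0.5,"ax":0,"ay":0,"az":0},{"hand":255,"dx":0,"dy":0,"dz":0.5,"ax":0,"ay":0,"az":0}]' 90|grep -v ee
python3 -m pendant '[{"hand":255,"dx":0,"dy":10,"dz":0,"ax":0,"ay":0,"az":0},{"hand":255,"dx":0,"dy":22,"dz":0,"ax":0,"ay":0,"az":0},{"hand":255,"dx":0,"dy":34,"dz":0,"ax":0,"ay":0,"az":0},{"hand":255,"dx":0,"dy":46,"dz":0,"ax":0,"ay":0,"az":0},{"hand":255,"dx":0,"dy":58,"dz":0,"ax":0,"ay":0,"az":0}]' 90|grep -v ee
python3 -m pendant '[{"hand":255,"dx":0,"dy":15,"dz":0,"ax":0,"ay":0,"az":0},{"hand":255,"dx":0,"dy":30,"dz":0,"ax":0,"ay":0,"az":0},{"hand":255,"dx":0,"dy":45,"dz":0,"ax":0,"ay":0,"az":0},{"hand":255,"dx":0,"dy":60,"dz":0,"ax":0,"ay":0,"az":0},{"hand":255,"dx":0,"dy":75,"dz":0,"ax":0,"ay":0,"az":0}]' 90|grep -v ee
python3 -c "
from h import *
go(430,-180,60,0.5)"
```

```text
clock: 20.72
tcp_pos: [0.6037, -0.0956, 0.0203]
wrist_force: [-0.9, 1.5, 6.1]
width: 0.0244
clock: 21.13
tcp_pos: [0.5466, -0.0964, 0.0203]
wrist_force: [2.8, -0.7, 4.0]
width: 0.0244
clock: 21.55
tcp_pos: [0.4708, -0.0969, 0.02]
wrist_force: [1.0, -0.3, 1.9]
width: 0.0246
clock 21.55 tcp [470.8 -96.9  20. ] yaw 0.46 F [ 1.  -0.3  1.9] w 24.6 | d [ 82.8  41.4 -40. ] rot [-0.0039 -0.0016 -0.0006]
```

```bash
python3 -m pendant '[{"hand":255,"dx":0,"dy":0,"dz":-25,"ax":0,"ay":0,"az":0},{"hand":255,"dx":10,"dy":5,"dz":-50,"ax":0,"ay":0,"az":0},{"hand":255,"dx":48,"dy":10,"dz":-50,"ax":0,"ay":0,"az":0},{"hand":255,"dx":86,"dy":15,"dz":-50,"ax":0,"ay":0,"az":0},{"hand":255,"dx":113,"dy":20,"dz":-50,"ax":0,"ay":0,"az":0}]' 90|grep -v ee
python3 -m pendant '[{"hand":255,"dx":0,"dy":0,"dz":0,"ax":0,"ay":0,"az":0},{"hand":255,"dx":0,"dy":0,"dz":0,"ax":0,"ay":0,"az":0}]' 90|grep -v ee
python3 -c "
from h import *
go(450,-210,6,0.5)
i,d=manip.read_camera('top');cv2.imwrite('pics/top12.png',sub(i[110:260,245:400],5))
i,d=manip.read_camera('side');cv2.imwrite('pics/side12.png',sub(i[120:240,180:340],5))
"
```

```text
clock: 21.97
tcp_pos: [0.4514, -0.2121, 0.0702]
wrist_force: [0.9, -0.6, -0.7]
width: 0.0242
clock: 22.13
tcp_pos: [0.4509, -0.2109, 0.0694]
wrist_force: [-0.6, 1.3, -2.0]
width: 0.0244
clock 22.13 tcp [ 450.9 -210.9   69.4] yaw 0.31 F [-0.6  1.3 -2. ] w 24.4 | d [-1.   1.  63.4] rot [-0.001  -0.0007 -0.0033]
```

View pics/top12.png

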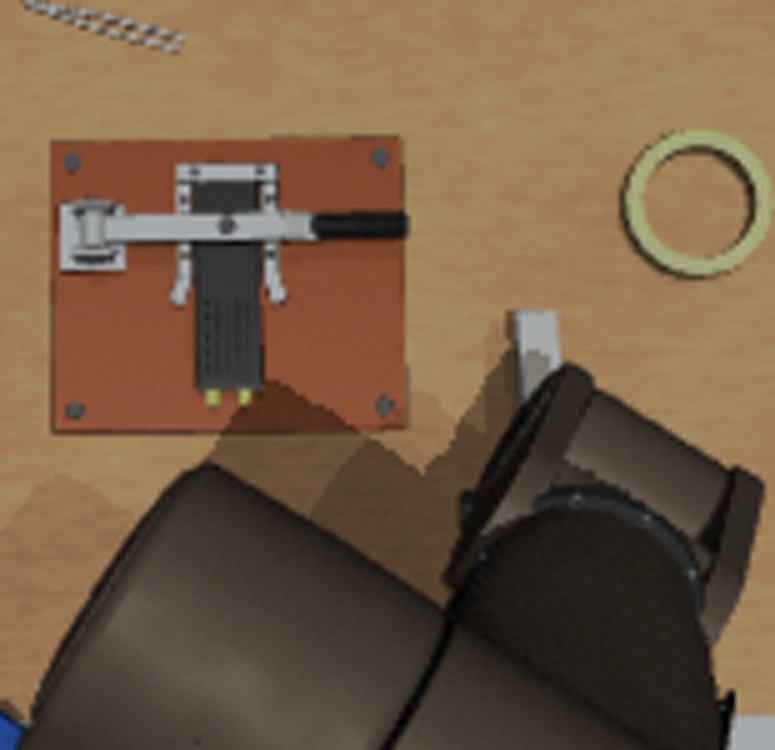

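View pics/side12.png

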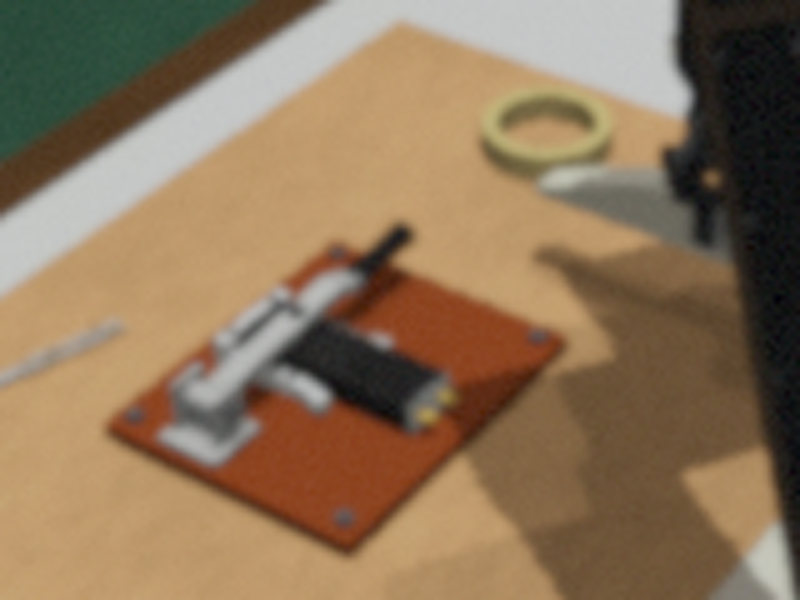

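The clamp is closed on the case, the tags point out of the front, and the case meets the stop at (227,182). Now I'll lay the wedge down.

```bash
python3 -m pendant '[{"hand":255,"dx":0,"dy":0,"dz":30,"ax":0,"ay":0,"az":0},{"hand":255,"dx":0,"dy":0,"dz":50,"ax":0,"ay":0,"az":0},{"hand":255,"dx":0,"dy":0,"dz":58,"ax":0,"ay":0,"az":0},{"hand":255,"dx":0,"dy":0,"dz":62,"ax":0,"ay":0,"az":0},{"hand":255,"dx":0,"dy":0,"dz":63,"ax":0,"ay":0,"az":0}]' 90|grep -v ee
python3 -m pendant '[{"hand":255,"dx":0,"dy":0,"dz":0,"ax":0,"ay":0,"az":0},{"hand":255,"dx":0,"dy":0,"dz":0,"ax":0,"ay":0,"az":0}]' 90|grep -v ee
```

```text
clock: 22.65
tcp_pos: [0.4513, -0.2088, 0.0063]
wrist_force: [-1.1, 0.5, -0.0]
width: 0.025
clock: 22.82
tcp_pos: [0.4517, -0.2096, 0.0069]
wrist_force: [0.3, -0.3, -1.4]
width: 0.0247
```

```bash
python3 -m pendant '[{"hand":255,"dx":0,"dy":0,"dz":1,"ax":0,"ay":0,"az":0},{"hand":255,"dx":0,"dy":0,"dz":1.2,"ax":0,"ay":0,"az":0},{"hand":110,"dx":0,"dy":0,"dz":1.2,"ax":0,"ay":0,"az":0},{"hand":110,"dx":0,"dy":0,"dz":1.2,"ax":0,"ay":0,"az":0},{"hand":110,"dx":0,"dy":0,"dz":1.2,"ax":0,"ay":0,"az":0}]' 90|grep -v ee
python3 -m pendant '[{"hand":110,"dx":0,"dy":0,"dz":-10,"ax":0,"ay":0,"az":0},{"hand":110,"dx":0,"dy":0,"dz":-35,"ax":0,"ay":0,"az":0},{"hand":110,"dx":0,"dy":0,"dz":-75,"ax":0,"ay":0,"az":0},{"hand":110,"dx":0,"dy":0,"dz":-115,"ax":0,"ay":0,"az":0},{"hand":110,"dx":0,"dy":0,"dz":-155,"ax":0,"ay":0,"az":0}]' 90|grep -v ee
python3 -m pendant '[{"hand":110,"dx":40,"dy":0,"dz":-20,"ax":0,"ay":0,"az":0},{"hand":110,"dx":80,"dy":0,"dz":-20,"ax":0,"ay":0,"az":0},{"hand":110,"dx":120,"dy":0,"dz":-20,"ax":0,"ay":0,"az":0},{"hand":110,"dx":160,"dy":0,"dz":-20,"ax":0,"ay":0,"az":0},{"hand":110,"dx":200,"dy":0,"dz":-20,"ax":0,"ay":0,"az":0}]' 90|grep -v ee
python3 -m pendant '[{"hand":110,"dx":0,"dy":0,"dz":0,"ax":0,"ay":0,"az":0},{"hand":110,"dx":0,"dy":0,"dz":0,"ax":0,"ay":0,"az":0},{"hand":110,"dx":0,"dy":0,"dz":0,"ax":0,"ay":0,"az":0}]' 90|grep -v ee
python3 -c "
from h import *
i,d=manip.read_camera('top');cv2.imwrite('pics/top13.png',i);cv2.imwrite('pics/c13.png',sub(i[110:260,245:400],5))
P=pts('top',d)*1000
print('handle z',np.median(P[153:158,312:323,2]),'case top',np.median(P[170:184,286:294,2]))
i,d=manip.read_camera('side');cv2.imwrite('pics/side13.png',i)
"
```

```text
clock: 23.23
tcp_pos: [0.4515, -0.2099, 0.0053]
wrist_force: [-0.5, -0.7, 0.2]
width: 0.0485
clock: 23.65
tcp_pos: [0.4507, -0.2094, 0.1624]
wrist_force: [0.7, -0.5, 0.6]
width: 0.0485
clock: 24.07
tcp_pos: [0.4524, -0.4115, 0.1814]
wrist_force: [1.3, -0.5, -0.3]
width: 0.0487
clock: 24.32
tcp_pos: [0.4524, -0.4092, 0.1803]
wrist_force: [-0.3, 0.7, -0.4]
width: 0.0483
handle z 53.42892935764798 case top 37.48725669596287
```

View pics/c13.png

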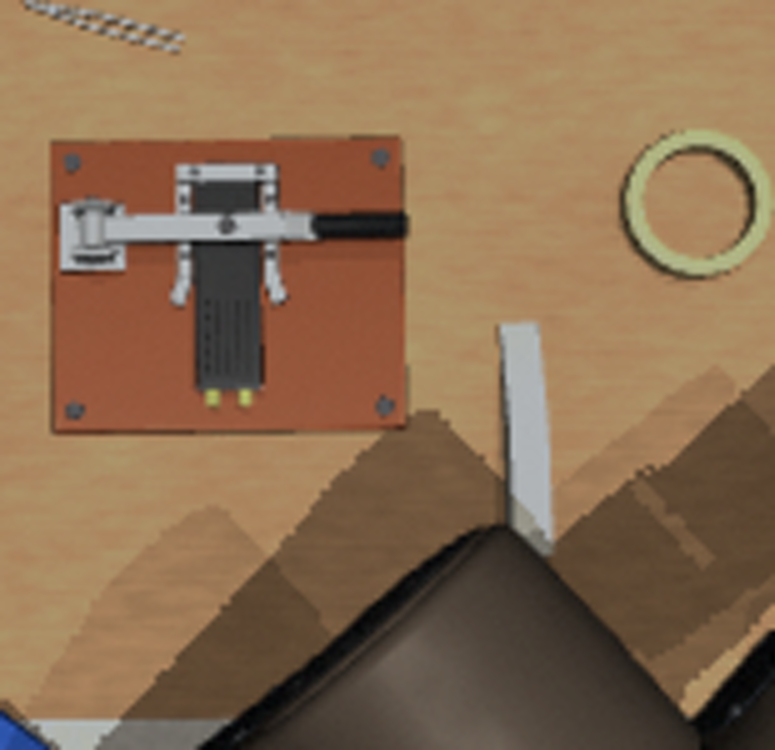

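View pics/side13.png

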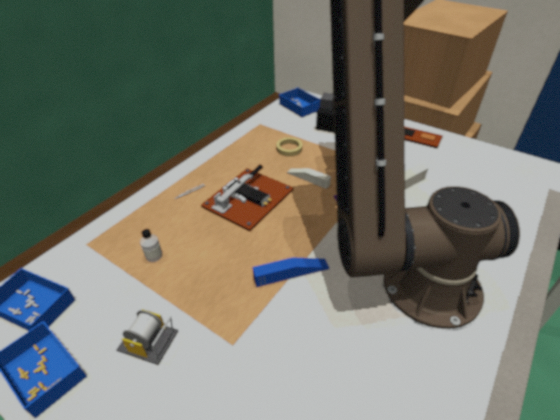

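View pics/top13.png

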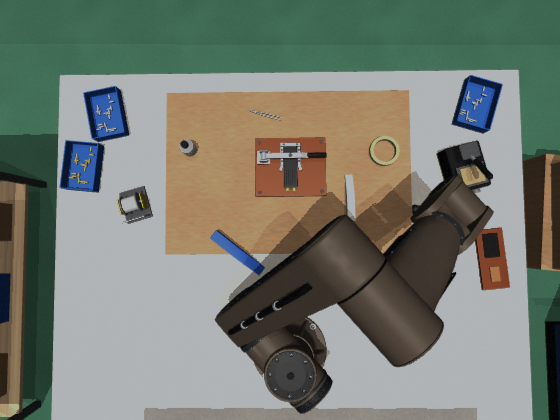

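```bash
python3 -c "
from h import *
s=manip.read_state();print(s['clock'],s['wrist_force']);print(manip.job_done())"
```

```text
24.4167 [-0.53151542 -0.43003057  0.13482463]
the job is handed in; nothing more can be done
None
```

The case is loaded and clamped in the jig, and the job was handed in at 24.4 s on the robot's clock. The wedge went under the handle and held the arm open. I then slid the case along the bed, between the rails and under the pad, to the end stop. Finally I drew the wedge out and laid it flat on the bench, about 70 mm clear of the jig.

**Last checks**
- **Case:** its front meets the stop in the picture. The stop contact came at TCP x = 568.4 mm, exactly where I had predicted, at about 25 N. The tags point out of the open front.
- **Clamp:** the handle top is at about 53 mm. I expected about 55 mm with the pad resting on the case.
- **Surroundings:** the tape roll, flux bottle and reel stand look unmoved in both views. The wrist force reads near zero and the gripper is well away from everything.

**What disagreed**
- **Fingertip position:** the tips stand about 27 mm further back along the tool than the description says. Shut, they are about 2 mm behind the TCP, not 25 mm ahead of it.
- **Missed grasps:** because of that, my first two attempts on the wedge closed above it, and the first pressed on its top with about 52 N. That was the fingertips, not the gripper's body, and the wedge did not move. I measured the tips with the side camera's depth image, corrected for the offset, and the later grasps held.

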